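# Ballast the inspection-camera stand and stay its mast plumb

## Robot

A 7-joint arm with a two-finger parallel gripper is mounted at the origin on the work surface. World frame = base frame: x ahead of the robot, y to its left, z up, the work surface at z = 0. Lengths are in mm, angles in rad, forces in N, time in s.
With the tool pointing down it reaches from about 425 to 875 mm from the base axis. Payload 4.7 kg.
Tool frame: the origin (TCP) lies midway between the tips of the shut fingers; the grasp point (between the pads) lies 19 mm behind it; z points along the fingers, y is the line along which they close (so a half turn about z gives the same grasp; the last joint's range is limited). The gripper opens to 85 mm and grips with 20 to 120 N. Pads are 22 mm wide; open, the fingers measure 114 mm over their backs; the gripper's body (76 mm by 85 mm) begins 54 mm behind the grasp point. The pads swing forward as they close: fully open they stand 13 mm farther back than shut.
Start: joints at [-1.168, 0.321, -0.07, 1.45, 0.023, 1.371, -0.057], TCP at [246.429, 601.496, 231.349] pointing down, gripper open.
Joint ranges: [-2.86, 2.86], [-0.3, 2.09], [-1.38, 1.24], [0.06, 2.45], [-1.56, 4.7], [0.09, 2.05], [-2.69, 2.69]. Speed limits (rad/s): [2.57, 2.57, 3.14, 3.14, 3.14, 3.14, 3.14].

## Interface

Orientations are given as a 3x3 rotation matrix whose columns are the frame's x, y, z axes.
In Python, from plant import sense, grab_frame, get_calibration, sign_off, regions_of, spot_point gives the robot as it stands.
- The arm moves only by the shell command python3 -m inch 'ROWS' [FORCE]. ROWS is JSON, a list of rows, each a list of 7 numbers: the shift along the tool's x, y, z in units of 30 mm (1.0 is 30 mm), then the turn, a rotation vector about the tool's x, y, z in units of 5 degrees (1.0 is 5 degrees), then the opening, from 0 (shut) to 1 (fully open). In form: [[dx, dy, dz, rx, ry, rz, fingers], ...]. A call has 1 to 12 rows; each row shifts and turns the commanded pose from where the row before left it, along the tool's axes as they then stand; what a row does not reach is not made up. A row lasts 1/12 s, in which the tool goes at most 41.7 mm and 7.16 degrees, less where a joint would pass 70% of its speed; a pose out of reach is approached as far as the arm can. A call is refused whole if a number of a shift passes 1 or a number of a turn 1, either way. A call with a gripper value outside its range is refused whole. The fingers move at their own pace and stop on an object; FORCE is the grip in N (left out, the last holds). Time passes only in rows, so rows that do not move let the fingers close. It gives the time, the measured TCP pose, the force, the opening and the grip force at its end, in the units of the state.
- sense(): the state, without advancing time (a new reading comes with each control period).
- grab_frame(name): name is "side" or "top"; returns the picture (420x560x3 uint8, blue, green, red); there is no depth.
- get_calibration(name): a dict with "mtx" (3x3 intrinsics, pixels), "camera_from_world" (4x4, takes a point from world to camera coordinates). Camera axes: x right, y down, z forward; pixel columns grow to the right and rows downward; lengths in mm; the calibration is good to about 2 mm. A picture is of the moment at which its call begins. get_calibration takes no time and is no camera call.
- sign_off(): hands the job in; it is judged then, once.
Trained networks look in the newest picture that a camera, given by its name, has taken for a name from the list of things; names that differ only in an ending like _2 or _b are one class to them, and where a whole thing is asked for, a point or a joint stands for the part that bears it (a point fixed in the world has none). Each returns a list of dicts, best first, with "score" (0 to 1); they miss things now and then, are a little off and sometimes report something else, mostly with a low value. They report only what shows in the picture. A call takes as long as a camera call. They do not tell look-alikes from the thing itself.
- regions_of(camera, target): "region" (420x560 bool, what is visible of it) and "at" ([column, row] in pixels, amid what is visible of it).
- spot_point(camera, target): "at" ([column, row] in pixels: a listed point, or the origin of a listed thing).
The state is a dict: "time_s": time; "q": joint angles; "dq": joint speeds; "effort": joint torques, N m; "tcp_pos": TCP position; "ee_rot": TCP orientation; "wrist_force": force on the tool from outside, world axes, zero at the start; "wrist_torque": the same for the moment, N m; "width": finger opening in mm; "finger_force": force on a finger pad.
Only numpy, scipy, OpenCV 4.12 (cv2) and the standard library are available. Lean on these libraries where they do the work, as an engineer would, in place of code of your own. Each camera call takes 0.05 s, during which the arm holds its last target. There are 200 camera calls.

## Task

Get the camera stand ready for work: take the solder reel off its ballast plate and put it in the parts tray, then stack all the loose steel ballast discs centred on that plate, the widest at the bottom and each wider than the one on it. After that swing the stay down and press its snap hook onto the eye on the mast until the gate springs shut behind the eye, and turn the hexagonal turnbuckle sleeve until it has pulled the leaning mast plumb. Do not push the mast or camera by hand, and leave the multimeter, bottle and black pot where they stand.

Things in the scene. Friction and masses are not known exactly. Their poses are not given: they have to be found in the camera images.
- stand: Camera stand screwed to the bench: flat grey steel rail 500 x 80 x 10 mm carrying ballast plate, anchor bracket with stay, and mast. Origin on the bench; x runs along the rail from ballast plate to mast (roughly the robot's +y), z up. In it (mm): plate at x -250; anchor pin at x -140, z 110; mast foot pin at x 150, z 30; plumb mast tube at x 175.
- ballast_plate (a point): Centre of the top of the round steel ballast plate, 120 mm in diameter, its top 10 mm above the bench. The nearest part of the anchor bracket (46 mm wide, 110 mm high) stands 50 to 85 mm from this point, towards the mast.
- anchor_pin (a point): Centre of the pin in the anchor bracket on which the stay swings, 110 mm above the bench.
- mast (a joint): Lean (rad) of the camera mast, a 26 mm tube 310 mm high with a red camera on a boom reaching 100 mm on, away from the stay; hinged at its foot pin. 0 is plumb, positive leans away from the anchor. Its weight holds it at 0.075 (4 degrees) on the heel pad until the stay pulls it (3 to 4 N at the eye), and it falls back when the stay slackens.
- mast_top (a point): Top of the mast tube, on its axis, 278 mm above the foot pin; when plumb it lies at x 175 mm of the stand.
- eye (a point): Middle of the cross bar of the rigid eye: a level U of 8 mm steel rod, legs 34 mm apart, reaching 50 mm from the mast tube's axis towards the anchor, closed by the bar across the rail. The bar is 110 mm above the bench (112 when leaning).
- stay (a joint): Angle (rad) of the whole stay (turnbuckle and snap hook) on its anchor pin: 0 level along the rail, positive raised at the hook end. Stiff: stays where it is left, goes down with a few newtons on the hook end. With the hook snapped over the eye it reads -0.005 to 0.02 (-0.004 is a stop); before that the hook's nose stops on the bar at about 0.065.
- hook_neck (a point): Top of the 22 mm round collar between threaded rod and snap hook, about 215 mm along the stay from the anchor pin, 11 mm above the stay's axis: the place to press down with closed fingertips. It takes about 6 to 10 N before the hook snaps over; then it goes down about 15 mm more to the stay's lower stop, the hook's spine just over the bar.
- hook_bow (a point): Point in the snap hook where the eye's bar lies under load. Hook 70 mm long, 30 mm high, of 8 mm steel rod, opening and brass gate on its underside, bow at the end far from the anchor. x runs along the stay to the mast, z out of the hook's back (up). Snapped on but slack, the bar lies 4 to 9 mm on the -x side, within 4 mm in z.
- gate (a joint): Angle (rad) of the sprung brass gate of the snap hook: 0 shut, up to 0.75 pushed in.
- sleeve_mid (a point): Centre, on the axis, of the turnbuckle sleeve: a bright steel hexagonal body 94 mm long, 32 mm across flats, axis along the stay. x of this frame runs along the stay to the mast; the frame turns with the sleeve. About 110 mm above the bench when the stay is level; moves up to 8 mm to the anchor as it tightens.
- sleeve (a joint): Turn (rad) of the turnbuckle sleeve. Grows as the TOP of the sleeve turns away from the robot base: that TIGHTENS, both rods drawing in 5 mm a turn each. At 0 and every 1.047 rad two flats face square across the rail, for a gripper from straight above. Easy to turn (under 0.1 N m); gives back 0.1 to 0.2 rad when let go, then stays; range -1.5 to 14; plumb at about 7.5 to 9.5.
- disc68: Loose steel ballast disc, 68 mm in diameter, 18 mm thick, flat on both sides, 0.51 kg; either face may be up. Origin at its middle (9 mm above its underside), z its axis. Two to four of the four discs are present; the others are absent.
- disc60: Steel ballast disc, 60 mm in diameter, 18 mm thick, 0.40 kg, origin likewise.
- disc52: Steel ballast disc, 52 mm in diameter, 18 mm thick, 0.30 kg, origin likewise.
- disc44: Steel ballast disc, 44 mm in diameter, 18 mm thick, 0.21 kg, origin likewise.
- reel: Reel of solder standing on the ballast plate at the start: black flanges 56 mm in diameter, 40 mm high over all, the solder 48 mm in diameter, about 0.25 kg. Origin at the centre of its underside, z its axis.
- reel_center (a point): Middle of the reel, 20 mm above its underside.
- tray: Open grey plastic parts tray fixed on the bench, 110 mm along its x, 150 mm along its y, 24 mm high, walls and floor 4 mm. Origin at the centre of its underside.
- meter: Black hand-held multimeter, 75 x 140 x 34 mm, lying on the bench beyond the stand; a bystander. Origin at the centre of its underside.
- flux_bottle: White plastic bottle 52 mm in diameter, 120 mm high, beyond the stand; a bystander. Origin at the centre of its underside.
- lens_pot: Black plastic pot 68 mm in diameter, 55 mm high, beside the ballast plate; a bystander. Origin at the centre of its underside.
Things that resemble listed ones, but are neither listed nor needed, are in the scene too. What is shaped like the reel but green or pink is not meant.

How it is judged:
By the outcome, as a careful person would: the job done as asked, in the order asked, and still so for the second after the job is handed in, with the robot touching nothing.
Of disc68, disc60, disc52, disc44 only 2 to 4 are there at a start; the rules pass over those that are not, and their reading is None.
At some moment in a run one of disc68, disc60, disc52, disc44 may be knocked a few centimetres aside while the robot is not near it.
It also fails if it takes over 210 s, if anything falls off the work surface, if the arm or the gripper's body presses on something with over 40 N, if the wrist force passes 120 N, or if a joint passes its speed limit or range.

## Working session

There is one attempt and no reset: what is moved stays moved. The work goes in short steps, Python scripts to look and compute and a shell command to move; the robot and the scene stay as the last step left them, time stands still between calls to the robot, and variables do not carry over. Pictures are saved under pics/ and viewed, at most 14 in all, crops included, and the job is handed in when it is done.

```bash
ls; mkdir -p pics; cat > h.py <<'E'
import numpy as np, cv2
from plant import *
def cal(c):
    k=get_calibration(c); return np.array(k["mtx"],float),np.array(k["camera_from_world"],float)
def proj(c,p):
    K,T=cal(c); q=T[:3,:3]@np.array(p,float)+T[:3,3]; q=K@q; return q[:2]/q[2]
def ray(c,px):
    K,T=cal(c); R=T[:3,:3]; d=R.T@np.linalg.inv(K)@np.array([px[0],px[1],1.]); o=-R.T@T[:3,3]; return o,d/np.linalg.norm(d)
def onz(c,px,z):
    o,d=ray(c,px); return o+d*(z-o[2])/d[2]
def tri(p1,p2,c1="top",c2="side"):
    A=[];b=[]
    M=np.zeros((3,3));v=np.zeros(3)
    o1,d1=ray(c1,p1);o2,d2=ray(c2,p2)
    for o,d in((o1,d1),(o2,d2)):
        P=np.eye(3)-np.outer(d,d);M+=P;v+=P@o
    x=np.linalg.solve(M,v)
    return x,[np.linalg.norm((np.eye(3)-np.outer(d,d))@(x-o)) for o,d in((o1,d1),(o2,d2))]
E
python3 - <<'E'
from h import *
np.set_printoptions(precision=1,suppress=True)
for c in("top","side"):
    cv2.imwrite(f"pics/{c}0.png",grab_frame(c)); K,T=cal(c); print(c,ray(c,(280,210)),K[0,0])
    for n in ["reel","disc68","disc60","disc52","disc44","ballast_plate","tray","anchor_pin","eye","hook_neck","sleeve_mid","mast_top","lens_pot"]:
        print(n,[(round(r["score"],2),np.round(r["at"],1).tolist()) for r in spot_point(c,n)[:4]])
s=sense(); print(s["time_s"],s["ee_rot"],s["wrist_force"],s["width"])
E
```

```text
pics
top (array([ 409.5,  -57.1, 1167. ]), array([ 0.2, -0. , -1. ])) 413.64266810367576
reel [(0.85, [345.8, 256.0]), (0.81, [332.3, 170.4]), (0.65, [330.1, 209.2])]
disc68 [(0.96, [386.2, 279.0]), (0.8, [306.5, 269.3]), (0.61, [265.7, 259.9]), (0.24, [161.4, 280.2])]
disc60 [(0.96, [386.2, 279.0]), (0.8, [306.5, 269.3]), (0.61, [265.7, 259.9]), (0.24, [161.4, 280.2])]
disc52 [(0.96, [386.2, 279.0]), (0.8, [306.5, 269.3]), (0.61, [265.7, 259.9]), (0.24, [161.4, 280.2])]
disc44 [(0.96, [386.2, 279.0]), (0.8, [306.5, 269.3]), (0.61, [265.7, 259.9]), (0.24, [161.4, 280.2])]
ballast_plate [(0.56, [335.8, 213.5])]
tray [(0.76, [160.3, 279.6])]
anchor_pin [(0.62, [296.1, 203.2])]
eye [(0.91, [192.9, 201.9])]
hook_neck [(0.59, [217.2, 198.0])]
sleeve_mid [(0.81, [255.8, 203.2])]
mast_top [(0.75, [146.2, 185.5])]
lens_pot [(0.92, [399.5, 219.5])]
side (array([ 423.6,  905.7, 1002. ]), array([ 0.1, -0.7, -0.7])) 539.8726390735584
reel [(0.96, [326.0, 212.0]), (0.61, [235.4, 203.4]), (0.53, [276.8, 209.1])]
disc68 [(0.73, [349.0, 189.4]), (0.63, [325.1, 267.6]), (0.62, [336.9, 235.9])]
disc60 [(0.73, [349.0, 189.4]), (0.63, [325.1, 267.6]), (0.62, [336.9, 235.9])]
disc52 [(0.73, [349.0, 189.4]), (0.63, [325.1, 267.6]), (0.62, [336.9, 235.9])]
disc44 [(0.73, [349.0, 189.4]), (0.63, [325.1, 267.6]), (0.62, [336.9, 235.9])]
ballast_plate [(0.61, [277.7, 205.4])]
tray [(0.62, [324.2, 375.1])]
anchor_pin [(0.61, [271.3, 204.8])]
eye [(0.74, [202.6, 307.8]), (0.68, [246.8, 286.4])]
hook_neck [(0.76, [255.1, 238.7])]
sleeve_mid [(0.55, [258.8, 228.2]), (0.18, [237.2, 240.7])]
mast_top [(0.95, [237.9, 243.9])]
lens_pot [(0.93, [293.6, 173.8])]
1.4 [[-0.9  0.4  0. ]
 [ 0.4  0.9  0. ]
 [-0.   0.  -1. ]] [0.3 0.4 0.3] 85.49688010421686
```

View pics/top0.png

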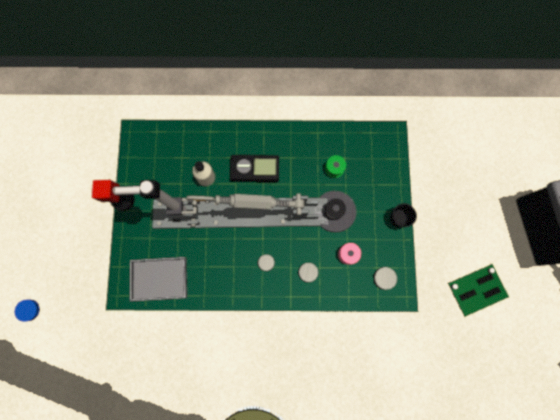

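View pics/side0.png

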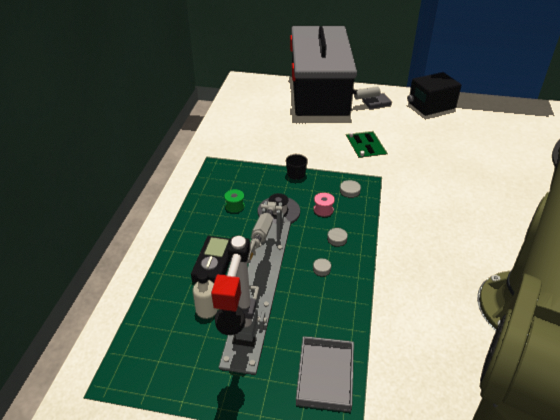

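The top view shows the mat with the black reel on its plate (335,210), pink (350,254) and green (336,166) look-alike reels, and three discs at (386,279), (308,272) and (266,262). The tray is at (158,279), the pot at (402,216), the stay runs from (300,205) to (195,200), and there is a blue cap far off at (27,310). In the side view the black reel is at (277,205), with green at (234,201) and pink at (324,204).

Candidates for the reel: black (335,210), pink (350,254), green (336,166). I choose black, on the plate. Next: measurements and a close crop.

```bash
python3 - <<'E'
from h import *
np.set_printoptions(precision=1,suppress=True)
ft=grab_frame("top"); fs=grab_frame("side")
for c in("top","side"):
    for r in regions_of(c,"disc68"):
        if r["score"]<.4: continue
        m=r["region"]; cs,_=cv2.findContours(m.astype(np.uint8),0,1); k=max(cs,key=cv2.contourArea)
        P=np.array([onz(c,p[0],18.)[:2] for p in k],np.float32)
        # metric area via top plane
        print(c,r["score"],r["at"],"top-plane minrect",cv2.minAreaRect(P)[:2], "eqdia",2*np.sqrt(cv2.contourArea(P)/np.pi))
for n in("reel","tray","ballast_plate","lens_pot","flux_bottle"):
    for c in("top","side"):
        for r in regions_of(c,n)[:3]: print(n,c,round(r["score"],2),np.round(r["at"],1),onz(c,r["at"],{"reel":30,"tray":5,"ballast_plate":10,"lens_pot":40,"flux_bottle":60}[n]),r["region"].sum())
def t(n,a,b): print(n,*tri(a,b))
t("reel",(330.1,209.2),(276.8,209.1))
t("plate",(335.8,213.5),(277.7,205.4))
t("anchor",(296.1,203.2),(271.3,204.8)); t("eye",(192.9,201.9),(246.8,286.4)); t("neck",(217.2,198),(255.1,238.7));t("sl",(255.8,203.2),(258.8,228.2));t("mt",(146.2,185.5),(237.9,243.9));t("tray",(160.3,279.6),(324.2,375.1))
a=cv2.resize(ft[150:300,180:420],(800,500),interpolation=3); cv2.imwrite("pics/crop1.png",a)
b=cv2.resize(fs[170:290,200:360],(800,600),interpolation=3); cv2.imwrite("pics/crop2.png",b)
E
```

```text
top 0.92 [384.6, 280.3] top-plane minrect ((449.77325439453125, -358.7118225097656), (57.32994079589844, 60.030174255371094)) eqdia 58.16678879472797
top 0.62 [306.7, 271.4] top-plane minrect ((464.9942932128906, -146.0382080078125), (48.130802154541016, 48.8694953918457)) eqdia 48.87810999358628
top 0.44 [266.5, 260.6] top-plane minrect ((493.1812744140625, -30.149045944213867), (35.788516998291016, 41.493309020996094)) eqdia 38.50579425186465
side 0.81 [320.2, 266.7] top-plane minrect ((490.524658203125, -22.467458724975586), (42.33393096923828, 54.596824645996094)) eqdia 47.15039750356584
side 0.73 [290.2, 164.4] top-plane minrect ((620.19873046875, -430.88287353515625), (66.04452514648438, 125.75374603271484)) eqdia 92.78706463401895
side 0.63 [334.8, 238.2] top-plane minrect ((464.5611267089844, -139.38821411132812), (47.538818359375, 66.19709014892578)) eqdia 56.89965047681679
side 0.57 [350.6, 188.1] top-plane minrect ((448.7583312988281, -351.5160217285156), (58.553531646728516, 76.8222427368164)) eqdia 67.14698441011704
reel top 0.73 [333.2 209.5] [ 638.3 -218.9   30. ] 338

[... 939 characters left out ...]
.5] [np.float64(0.1324180911104186), np.float64(0.13241809111023004)]
plate [ 634.6 -227.    22.6] [np.float64(6.157858085044595), np.float64(6.157858085044641)]
anchor [ 635.1 -110.2  123.9] [np.float64(0.39759883127432544), np.float64(0.39759883127409573)]
eye [636.9 157.5 116.5] [np.float64(2.2953079863957204), np.float64(2.295307986395645)]
neck [632.   84.2 189.9] [np.float64(1.1228034655886887), np.float64(1.1228034655886232)]
sl [638.3  -6.5 135.2] [np.float64(5.611856451564546), np.float64(5.611856451564666)]
mt [631.3 220.5 305.8] [np.float64(1.9699986471452169), np.float64(1.9699986471452628)]
tray [444.9 263.7  -3.7] [np.float64(1.9913455093053178), np.float64(1.9913455093055157)]
```

View pics/crop1.png

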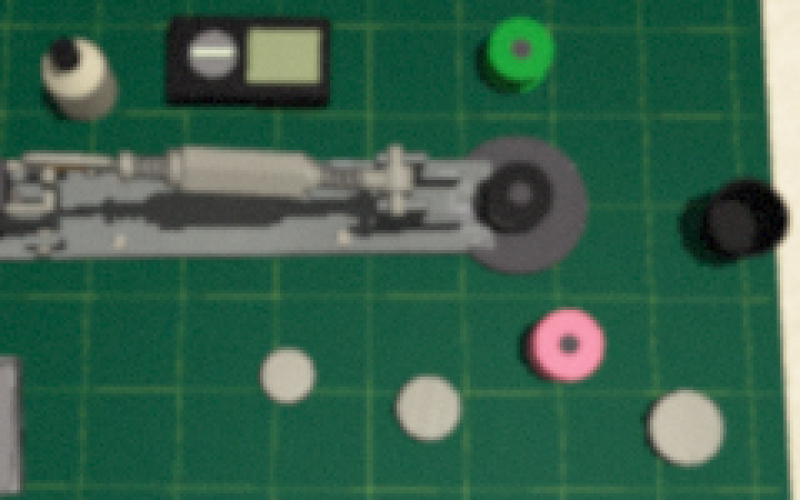

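The crop shows the black reel on the plate (about (335,209) full-frame). The discs, from the crop scale of about 64/55/45 mm, are 60 (386,278), 52 (308,272) and 44 (266,262). Next I'll refine the centres by segmentation.

```bash
cat >> h.py <<'E'
def discs(f=None,c="top",box=(230,420,245,300)):
    # bright grey blobs on green mat
    f=grab_frame(c) if f is None else f
    h=cv2.cvtColor(f,cv2.COLOR_BGR2HSV); m=((h[...,1]<70)&(h[...,2]>90)).astype(np.uint8)
    z=np.zeros_like(m); x0,x1,y0,y1=box; z[y0:y1,x0:x1]=m[y0:y1,x0:x1]
    n,l,st,ce=cv2.connectedComponentsWithStats(z)
    return [(ce[i],st[i,4],onz(c,ce[i],18)) for i in range(1,n) if st[i,4]>60]
E
python3 - <<'E'
from h import *
np.set_printoptions(precision=1,suppress=True)
f=grab_frame("top"); s=grab_frame("side")
for a in discs(f): K,T=cal("top"); d=(T[:3,:3]@a[2]+T[:3,3])[2]; print("top",a, "dia",2*np.sqrt(a[1]/np.pi)*d/K[0,0])
for a in discs(s,"side",(305,375,175,290)): print("side",a)
for p in((180,228),(328.5,223.5)): print("rail edge",onz("top",p,10))
for p in((332.5,226),): pass
print("grid lines?",onz("top",(106,310),0),onz("top",(417,310),0),onz("top",(122,121),0),onz("top",(407,121),0))
g=f[185:240,300:370].astype(int); h=cv2.cvtColor(f,cv2.COLOR_BGR2HSV)
# plate edge: green->grey along rays from approx centre
for c,c0,z in(("top",(336,211.5),10),("side",(280,209),10)):
    F=f if c=="top" else s; hh=cv2.cvtColor(F,cv2.COLOR_BGR2HSV)[...,1].astype(float); w=onz(c,c0,z); P=[]
    for a in np.radians(np.arange(0,360,6)):
        if np.sin(a)>.3 : continue
        rr=np.arange(40,80,1.); q=np.array([proj(c,w+[r*np.cos(a),r*np.sin(a),0]) for r in rr]).astype(np.float32)
        v=cv2.remap(hh.astype(np.float32),q[:,0],q[:,1],1).ravel(); i=np.argmax(np.convolve(v,[1,1,1,-1,-1,-1],'valid'))+2.5
        P.append((w+[rr[0]*0+(40+i)*np.cos(a),(40+i)*np.sin(a),0])[:2])
    P=np.array(P); A=np.c_[2*P,np.ones(len(P))]; k=np.ones(len(P),bool)
    for _ in range(6):
        x=np.linalg.lstsq(A[k],(P[k]**2).sum(1),rcond=None)[0]; R=np.sqrt(x[2]+x[0]**2+x[1]**2); e=np.abs(np.hypot(*(P-x[:2]).T)-R); k=e<max(2.,np.median(e)*1.5)
    print("plate",c,x[:2],R,k.sum())
    m=(cv2.cvtColor(F,cv2.COLOR_BGR2GRAY)<52); 
cv2.imwrite("pics/c3.png",np.hstack([cv2.resize(f[185:240,300:370],(490,385),interpolation=cv2.INTER_CUBIC),cv2.resize(s[185:240,255:299],(308,385),interpolation=cv2.INTER_CUBIC)]))
E
```

```text
top (array([417. , 268.9]), np.int32(268), array([ 474.9, -448. ,   18. ])) dia 50.94145597320925
top (array([265.9, 262.2]), np.int32(234), array([491.2, -31.2,  18. ])) dia 47.71565125921887
top (array([308.1, 271.9]), np.int32(323), array([ 465.1, -147.8,   18. ])) dia 55.820764789567455
top (array([385.6, 277.9]), np.int32(423), array([ 450. , -360.5,   18. ])) dia 63.728018319976854
side (array([350. , 186.3]), np.int32(224), array([ 449.4, -359. ,   18. ]))
side (array([337.1, 234.5]), np.int32(228), array([ 464.8, -146.4,   18. ]))
side (array([321.8, 264.7]), np.int32(198), array([490.8, -29.8,  18. ]))
rail edge [586.8 212.6  10. ]
rail edge [ 601.8 -207.5   10. ]
grid lines? [359.8 406.9   0. ] [ 363.7 -447.5    0. ] [912.  404.8   0. ] [ 916.7 -450.8    0. ]
plate top [ 638.7 -226. ] 60.88699507887695 35
plate side [ 638.4 -227.1] 60.007770783832264 26
```

View pics/c3.png

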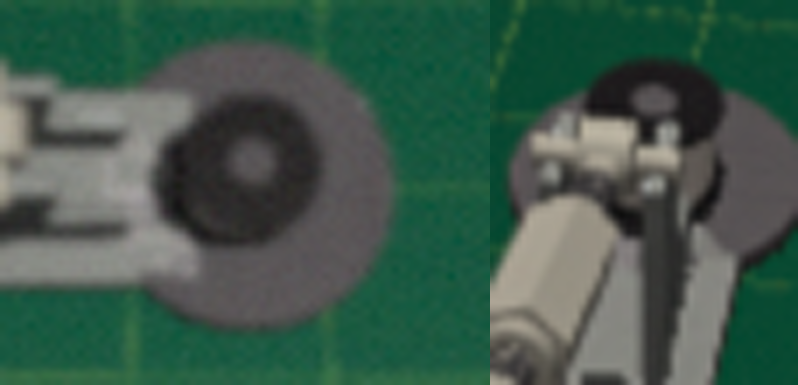

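Crop: reel flange centre about (335.7,208.3) in the top view and (278.6,199) in the side view. The plate centre fits in both cameras at (638.5,-226.5).

```bash
cat >> h.py <<'E'
from scipy.spatial.transform import Rotation as Ro
SX=np.array([-.0357,1,0]);SX/=np.linalg.norm(SX);SY=np.array([SX[1],-SX[0],0])
PL=np.array([638.5,-226.5,0])
def st(x,y,z): # stand coords (x along rail, y away from robot, z)
    return PL+SX*(x+250)+SY*y+np.array([0,0,z])
R0=np.c_[SX,SY,[0,0,-1]]
def Rt(deg): # top of tool tilted: tool rotated about stand x so sleeve top goes away (+SY)
    return Ro.from_rotvec(-np.radians(deg)*SX).as_matrix()@R0
def need(p,R=R0):
    s=sense(); E=np.array(s["ee_rot"]); d=E.T@(np.array(p)-s["tcp_pos"])
    rv=Ro.from_matrix(E.T@R).as_rotvec(degrees=True)
    w=PL; q=np.array(s["tcp_pos"])-PL
    print("t",round(s["time_s"],2),"tcp",np.round(s["tcp_pos"],1),"stand",np.round([q@SX-250,q@SY,q[2]],1),"w",round(s["width"],1),"ff",np.round(s["finger_force"],1),"F",np.round(s["wrist_force"],1))
    print("  shift",np.round(d/30,2),"turn",np.round(rv/5,2))
E
python3 - <<'E'
from h import *
np.set_printoptions(precision=2,suppress=True)
print(tri((335.8,208.1),(278.6,199)), onz("top",(335.8,208.2),50),onz("side",(278.6,199),50))
need([500,-100,231]); print(st(-140,0,0),st(0,0,0),st(175,0,0))
E
python3 -m inch '[[0,0,0,0,0,1,1],[0,0,0,0,0,1,1],[0,0,0,0,0,1,1],[0,0,0,0,0,1,1],[0,0,0,0,0,1,1],[0,0,0,0,0,1,1],[0,0,0,0,0,1,1],[0,0,0,0,0,1,1],[0,0,0,0,0,1,1],[0,0,0,0,0,1,1],[0,0,0,0,0,1,1],[0,0,0,0,0,1,1]]'
python3 -c "
from h import *
need([470,-150,160])"
```

```text
(array([ 637.82, -223.22,   50.52]), [np.float64(0.3504467460180326), np.float64(0.3504467460179862)]) [ 638.   -223.29   50.  ] [ 637.58 -223.76   50.  ]
t 2.2 tcp [246.4 601.5 231.3] stand [ 591.4 -362.3  231.3] w 85.0 ff 0.0 F [ 0.5 -0.8 -0.1]
  shift [-16.68 -18.43   0.01] turn [ 0.    0.   13.14]
[ 634.58 -116.57    0.  ] [629.58  23.34   0.  ] [623.34 198.23   0.  ]
time_s: 3.2
tcp_pos: [246.4, 601.5, 231.4]
ee_rot: [[-0.13, 0.991, 0.0], [0.991, 0.13, 0.0], [0.0, 0.0, -1.0]]
wrist_force: [-0.2, -0.4, -0.4]
width: 85.1
finger_force: 0.0
t 3.2 tcp [246.4 601.5 231.4] stand [ 591.5 -362.3  231.4] w 85.1 ff 0.0 F [-0.2 -0.4 -0.4]
  shift [-25.81   4.13   2.38] turn [ 0.   -0.    1.09]
```

```bash
python3 -m inch '[[0,0,0,0,0,1,1],[-1,0.8,0,0,0,0.09,1],[-1,0.8,0,0,0,0,1],[-1,0.8,0,0,0,0,1],[-1,0.8,0,0,0,0,1],[-1,0.8,0,0,0,0,1],[-1,0.8,0,0,0,0,1],[-1,0.8,0,0,0,0,1],[-1,0,0,0,0,0,1],[-1,0,0,0,0,0,1],[-1,0,0,0,0,0,1],[-1,0,0,0,0,0,1]]' && python3 -m inch '[[-1,0,0,0,0,0,1],[-1,0,0,0,0,0,1],[-1,0,0,0,0,0,1],[-1,0,0,0,0,0,1],[-1,0,0,0,0,0,1],[-1,0,0,0,0,0,1],[-1,0,0,0,0,0,1],[-1,0,0,0,0,0,1],[-1,0,0,0,0,0,1],[-1,0,0,0,0,0,1],[-1,0,0,0,0,0,1],[-1,0,0,0,0,0,1]]'|head -2
python3 -c "
from h import *
need([637.8,-223.4,150])"
```

```text
time_s: 4.2
tcp_pos: [427.7, 277.1, 231.4]
ee_rot: [[-0.039, 0.999, 0.0], [0.999, 0.039, 0.0], [0.0, 0.0, -1.0]]
wrist_force: [0.4, 0.1, -0.3]
width: 85.2
finger_force: 0.0
time_s: 5.2
tcp_pos: [441.7, -82.6, 231.6]
t 5.2 tcp [441.7 -82.6 231.6] stand [ -99.2 -191.5  231.6] w 85.4 ff 0.0 F [-0.4 -0.1 -0.3]
  shift [-4.95  6.34  2.72] turn [ 0.01 -0.01  0.05]
```

```bash
python3 -m inch '[[-1,0.6,0,0,0,0.05,1],[-1,0.6,0,0,0,0,1],[-1,0.6,0,0,0,0,1],[-1,0.6,0,0,0,0,1],[-1,0.6,0,0,0,0,1],[-0.08,1,0.5,0,0,0,1],[0,1,0.5,0,0,0,1],[0,1,0.5,0,0,0,1],[0,0.34,1,0,0,0,1],[0,0,1,0,0,0,1],[0,0,1,0,0,0,1],[0,0,0,0,0,0,1]]' | head -2
python3 -c "
from h import *
need([637.8,-227.4,18])"
```

```text
time_s: 6.2
tcp_pos: [633.8, -224.3, 89.4]
t 6.2 tcp [ 633.8 -224.3   89.4] stand [-247.7   -4.6   89.4] w 85.6 ff 0.0 F [-1.5  1.4 -0.4]
  shift [-0.11  0.15  2.38] turn [-0.12 -0.04  0.  ]
```

```bash
python3 -m inch '[[-0.11,0.15,0,0,0,0,1],[0,0,0.8,0,0,0,1],[0,0,0.8,0,0,0,1],[0,0,0.78,0,0,0,1],[0,0,0,0,0,0,1],[0,0,0,0,0,0,0.2],[0,0,0,0,0,0,0.2],[0,0,0,0,0,0,0.2],[0,0,0,0,0,0,0.2],[0,0,0,0,0,0,0.2],[0,0,0,0,0,0,0.2],[0,0,0,0,0,0,0.2]]' 40
python3 -c "
from h import *
need(np.array([444,264,70]))"
```

```text
time_s: 7.2
tcp_pos: [643.8, -230.9, 28.6]
ee_rot: [[-0.035, 0.999, 0.004], [0.999, 0.035, -0.001], [-0.001, 0.004, -1.0]]
wrist_force: [-1.4, -0.3, 5.7]
width: 53.4
finger_force: 40.8
t 7.2 tcp [ 643.8 -230.9   28.6] stand [-254.6    5.1   28.6] w 53.4 ff 40.8 F [-1.4 -0.3  5.7]
  shift [16.72 -6.07 -1.43] turn [ 0.05  0.01 -0.  ]
```

```bash
python3 -m inch '[[0,0,-0.5,0,0,0,0.2],[0,0,-1,0,0,0,0.2],[0,0,-1,0,0,0,0.2],[0,0,-1,0,0,0,0.2],[0,0,-1,0,0,0,0.2],[0,0,0,0,0,0,0.2]]'|tail -4
python3 -c "
from h import *
need(np.array([444,264,70]))
f=grab_frame('side')
cv2.imwrite('pics/s1.png',cv2.resize(f[100:300,200:400],(600,600)))
f=grab_frame('top')
cv2.imwrite('pics/t1.png',cv2.resize(f[150:300,180:420],(800,500)))"
```

```text
ee_rot: [[-0.035, 0.999, 0.013], [0.999, 0.035, -0.004], [-0.004, 0.013, -1.0]]
wrist_force: [0.2, -1.6, -1.4]
width: 53.4
finger_force: 42.7
t 7.7 tcp [ 645.7 -232.1  169.4] stand [-255.9    7.   169.4] w 53.4 ff 42.7 F [ 0.2 -1.6 -1.4]
  shift [16.78 -6.18  3.17] turn [ 0.14  0.05 -0.01]
```

View pics/s1.png

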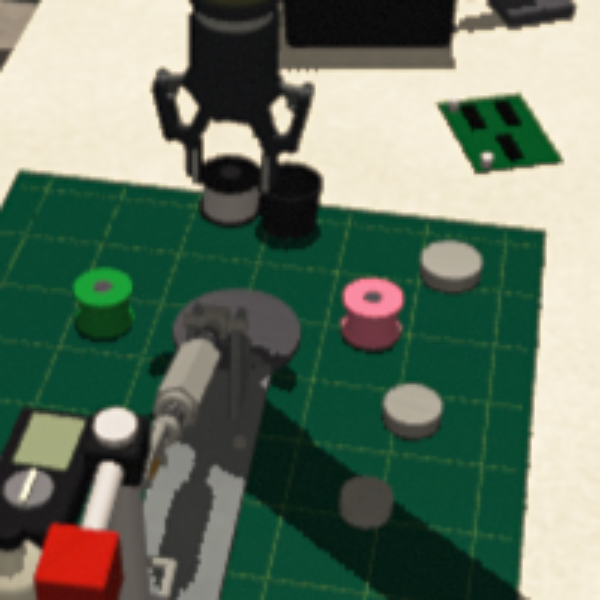

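The crop shows the reel gripped upright at (232,190), the plate empty, and the discs unmoved. Now to the tray.

```bash
python3 -m inch '[[0,-1,0,0,0,0,0.2],[0,-1,0,0,0,0,0.2],[0,-1,0,0,0,0,0.2],[0.6,-1,0,0,0,0,0.2],[1,-0.9,0,0,0,0,0.2],[1,-0.9,0,0,0,0,0.2],[1,-0.3,0.3,0,0,0,0.2],[1,0,0.3,0,0,0,0.2],[1,0,0.3,0,0,0,0.2],[1,0,0.3,0,0,0,0.2],[1,0,0.3,0,0,0,0.2],[1,0,0.3,0,0,0,0.2]]'|head -2; python3 -m inch '[[1,0,0,0,0,0,0.2],[1,0,0.2,0,0,0,0.2],[1,0,0.2,0,0,0,0.2],[1,0,0.2,0,0,0,0.2],[1,0,0.2,0,0,0,0.2],[1,0,0,0,0,0,0.2],[1,0,0,0,0,0,0.2],[0,0,0,0,0,0,0.2]]'|head -2
python3 -c "
from h import *
need(np.array([444,264,24]))"
```

```text
time_s: 8.8
tcp_pos: [448.7, 23.1, 104.9]
time_s: 9.47
tcp_pos: [440.6, 238.2, 81.1]
t 9.47 tcp [440.6 238.2  81.1] stand [ 221.5 -181.2   81.1] w 53.2 ff 42.8 F [ 0.   0.5 -2.5]
  shift [0.85 0.15 1.9 ] turn [-0.01 -0.02  0.09]
```

```bash
python3 -m inch '[[0.85,0.15,0.3,0,0,0,0.2],[0,0,0.6,0,0,0,0.2],[0,0,0.6,0,0,0,0.2],[0,0,0.4,0,0,0,0.2],[0,0,0,0,0,0,0.2],[0,0,0,0,0,0,0.2]]'|sed -n '2p;4p'; python3 -m inch '[[0,0,0,0,0,0,0.9],[0,0,0,0,0,0,0.9],[0,0,0,0,0,0,0.9],[0,0,0,0,0,0,0.9],[0,0,-0.6,0,0,0,0.9],[0,0,-0.9,0,0,0,0.9],[0,0,-0.9,0,0,0,1],[-0.5,0,-0.9,0,0,0,1],[-1,0,-0.5,0,0,0,1],[-1,0,0,0,0,0,1],[-1,0,0,0,0,0,1],[0,0,0,0,0,0,1]]'|sed -n '2p;4,6p'
python3 -c "
from h import *
f=grab_frame('side')
cv2.imwrite('pics/s2.png',cv2.resize(f[170:420,200:400],(480,600)))
for r in regions_of('side','reel'): print(r['score'],r['at'],onz('side',r['at'],24))
g=grab_frame('top')
for a in discs(g): print(a)
for a in discs(f,'side',(305,375,175,290)): print('side',a)
need(np.array([450,-360,80]))"
```

```text
tcp_pos: [445.7, 256.2, 24.3]
wrist_force: [1.0, 0.0, -2.5]
tcp_pos: [451.0, 146.0, 139.9]
wrist_force: [-0.4, -0.4, -0.0]
width: 85.5
finger_force: 0.0
0.91 [325.2, 365.7] [446.98159782 259.15404632  24.        ]
0.63 [233.2, 198.0] [ 771.10015276 -234.48687511   24.        ]
0.48 [319.8, 201.7] [ 526.93823323 -264.93575533   24.        ]
(array([416.94814815, 268.99259259]), np.int32(270), array([ 474.58876183, -447.95012731,   18.        ]))
(array([265.85897436, 262.20940171]), np.int32(234), array([491.18075037, -31.16266022,  18.        ]))
(array([308.16408669, 271.89164087]), np.int32(323), array([ 465.22327442, -147.85461354,   18.        ]))
(array([385.64691943, 277.89336493]), np.int32(422), array([ 449.91781208, -360.48192286,   18.        ]))
side (array([323.67142857, 268.27142857]), np.int32(70), array([484.69926259, -18.66891484,  18.        ]))
t 11.12 tcp [450.2 152.5 139.4] stand [ 135.5 -174.7  139.4] w 85.5 ff 0.0 F [-0.6  0.7  0.3]
  shift [-17.08  -0.6    1.95] turn [ 0.01 -0.02 -0.01]
```

View pics/s2.png

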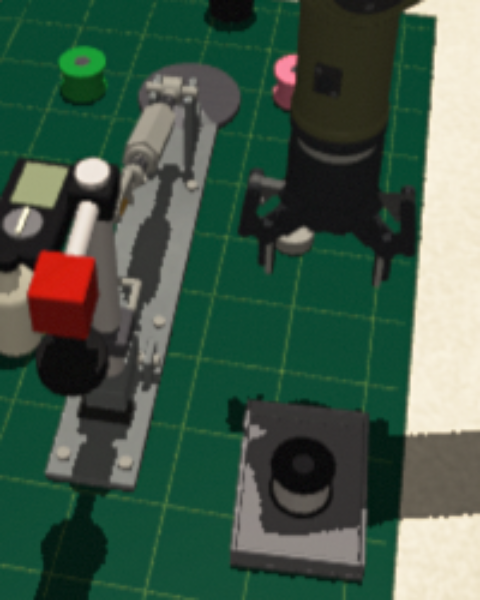

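The reel stands upright in the tray (crop (302,478)). Next is disc60.

```bash
python3 -m inch '[[-1,0,0,0,0,0,1],[-1,0,0,0,0,0,1],[-1,0,0,0,0,0,1],[-1,0,0,0,0,0,1],[-1,0,0,0,0,0,1],[-1,0,0,0,0,0,1],[-1,0,0,0,0,0,1],[-1,0,0,0,0,0,1],[-1,0,0,0,0,0,1],[-1,0,0,0,0,0,1],[-1,0,0,0,0,0,1],[-1,0,0,0,0,0,1]]'|sed -n 2p; python3 -m inch '[[-1,-0.2,0.2,0,0,0,1],[-1,-0.2,0.2,0,0,0,1],[-1,-0.2,0.4,0,0,0,1],[-1,0,0.4,0,0,0,1],[-1,0,0.7,0,0,0,1],[0,0,0,0,0,0,1],[0,0,0,0,0,0,1]]'|sed -n 2p
python3 -c "
from h import *
need(np.array([449.8,-360,4]))
print(sense()['ee_rot'])"
```

```text
tcp_pos: [463.8, -207.5, 139.2]
tcp_pos: [448.9, -359.0, 79.9]
t 12.7 tcp [ 448.9 -359.    79.9] stand [-375.6 -194.2   79.9] w 85.0 ff 0.0 F [0.2 0.2 0.2]
  shift [-0.04  0.04  2.53] turn [-0.05  0.   -0.03]
[[-3.30604548e-02  9.99442843e-01 -4.58370216e-03]
 [ 9.99453350e-01  3.30597136e-02 -2.37403087e-04]
 [-8.57349357e-05 -4.58904514e-03 -9.99989467e-01]]
```

```bash
python3 -m inch '[[-0.04,0.04,0.8,0,0,0,1],[0,0,0.8,0,0,0,1],[0,0,0.6,0,0,0,1],[0,0,0.33,0,0,0,1],[0,0,0,0,0,0,1],[0,0,0,0,0,0,0.3],[0,0,0,0,0,0,0.3],[0,0,0,0,0,0,0.3],[0,0,0,0,0,0,0.3],[0,0,0,0,0,0,0.3],[0,0,0,0,0,0,0.3],[0,0,0,0,0,0,0.3]]' 60 |sed -n '2p;4,6p'
python3 -c "
from h import *
need(np.array([449.8,-360,4]))"
```

```text
tcp_pos: [452.4, -359.5, 8.3]
wrist_force: [-2.4, 2.0, 7.9]
width: 57.0
finger_force: 62.0
t 13.7 tcp [ 452.4 -359.5    8.3] stand [-376.3 -190.8    8.3] w 57.0 ff 62.0 F [-2.4  2.   7.9]
  shift [-0.01 -0.09  0.14] turn [ 0.03 -0.    0.  ]
```

```bash
python3 -m inch '[[0,0,-0.5,0,0,0,0.3],[0,0,-1,0,0,0,0.3],[0,0,-1,0,0,0,0.3],[0.5,0,-1,0,0,0,0.3],[1,0.9,0,0,0,0,0.3],[1,1,0,0,0,0,0.3],[1,1,0,0,0,0,0.3],[0.6,1,0,0,0,0,0.3],[0,1,0,0,0,0,0.3],[0,0.8,0,0,0,0,0.3],[0,0.3,0,0,0,0,0.3],[0,0,0,0,0,0,0.3]]'|sed -n 2p;  python3 -m inch '[[0,0,0,0,0,0,0.3],[0,0,0,0,0,0,0.3]]'|sed -n '4,6p'
python3 -c "
from h import *
need(np.array([638.5,-226,18.8]))"
```

```text
tcp_pos: [628.1, -229.9, 111.6]
wrist_force: [-0.1, 0.6, -3.9]
width: 56.5
finger_force: 65.6
t 14.87 tcp [ 624.1 -232.2  111.4] stand [-255.2  -14.6  111.4] w 56.5 ff 65.6 F [-0.1  0.6 -3.9]
  shift [0.19 0.49 3.09] turn [-0.01  0.   -0.03]
```

```bash
python3 -m inch '[[0.19,0.49,0.6,0,0,0,0.3],[0,0,0.8,0,0,0,0.3],[0,0,0.8,0,0,0,0.3],[0,0,0,0,0,0,0.3],[0,0,0,0,0,0,0.3],[0,0,0,0,0,0,0.3]]'|sed -n '2p;4,6p'
python3 -c "
from h import *
need(np.array([638.5,-226,18.8]))"
```

```text
tcp_pos: [640.2, -226.0, 46.8]
wrist_force: [-0.0, -0.5, -4.1]
width: 57.1
finger_force: 65.8
t 15.37 tcp [ 640.2 -226.    46.8] stand [-249.6    1.7   46.8] w 57.1 ff 65.8 F [-0.  -0.5 -4.1]
  shift [ 0.   -0.06  0.93] turn [ 0.02  0.01 -0.02]
```

```bash
python3 -m inch '[[0,-0.06,0.5,0,0,0,0.3],[0,0,0.43,0,0,0,0.3],[0,0,0,0,0,0,0.3],[0,0,0,0,0,0,0.3]]'|sed -n '2p;4,6p'
python3 -m inch '[[0,0,0,0,0,0,1],[0,0,0,0,0,0,1],[0,0,0,0,0,0,1],[0,0,0,0,0,0,1],[0,0,0,0,0,0,1],[0,0,-0.5,0,0,0,1],[0,0,-1,0,0,0,1],[0,0,-1,0,0,0,1],[0,-1,-0.6,0,0,0,1],[0,-1,0,0,0,0,1],[0,-1,0,0,0,0,1],[0,-1,0,0,0,0,1]]'|sed -n '2p;4,6p'
python3 -m inch '[[0.6,-1,0,0,0,0,1],[0.6,-0.8,0,0,0,0,1],[0.6,0,0,0,0,0,1],[0.6,0,0,0,0,0,1],[0,0,0,0,0,0,1],[0,0,0,0,0,0,1]]'|sed -n '2p;4,6p'
python3 -c "
from h import *
np.set_printoptions(precision=1,suppress=True)
f=grab_frame('side')
g=grab_frame('top')
for a in discs(g): print(a)
for a in discs(f,'side',(305,375,175,290)): print('side',a)
for a in discs(g,'top',(318,360,190,235)): print('plate top',a, onz('top',a[0],28))
cv2.imwrite('pics/p1.png',np.hstack([cv2.resize(g[185:240,300:370],(490,385),interpolation=cv2.INTER_CUBIC),cv2.resize(f[185:240,255:299],(308,385),interpolation=cv2.INTER_CUBIC)]))
need(np.array([465.2,-147.5,4]))"
```

```text
tcp_pos: [637.6, -224.4, 16.1]
wrist_force: [-0.5, -0.2, -3.6]
width: 56.2
finger_force: 85.5
tcp_pos: [517.6, -229.8, 111.5]
wrist_force: [0.2, -0.9, 0.3]
width: 85.5
finger_force: 0.0
tcp_pos: [462.6, -158.4, 111.0]
wrist_force: [-0.3, -0.5, -0.1]
width: 85.2
finger_force: 0.0
(array([416.9, 269. ]), np.int32(270), array([ 474.6, -448. ,   18. ]))
(array([261.6, 259.4]), np.int32(72), array([498.7, -19.2,  18. ]))
side (array([337. , 232.3]), np.int32(145), array([ 466. , -154.9,   18. ]))
plate top (array([333.3, 210.6]), np.int32(887), array([ 637.6, -220.9,   18. ])) [ 635.7 -219.5   28. ]
t 17.3 tcp [ 462.4 -160.1  110.8] stand [-177.4 -173.6  110.8] w 85.5 ff 0.0 F [-0.4  0.1  0.2]
  shift [0.4 0.1 3.6] turn [ 0.  0. -0.]
```

View pics/p1.png

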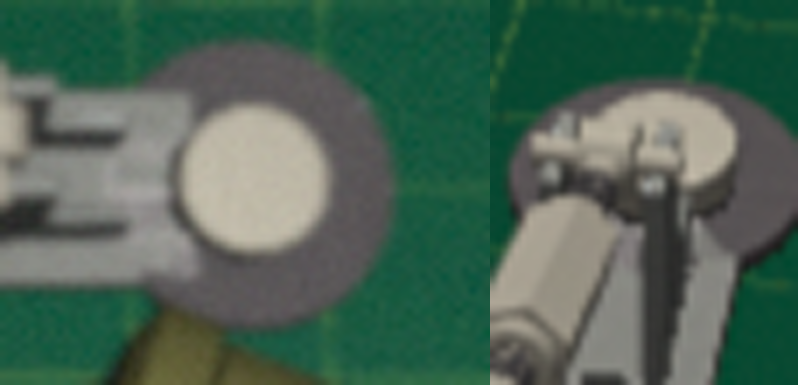

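The disc lies on the plate, top centre at crop (255,178), which is (336.4,210.4) in the full frame.

```bash
python3 -c "
from h import *
print(onz('top',(336.4,210.4),28))
g=grab_frame('top'); h=cv2.cvtColor(g,cv2.COLOR_BGR2GRAY); r=h[185:240,326:370]; ys,xs=np.where(r>165); print(len(xs),onz('top',(326+(xs.min()+xs.max())/2,185+(ys.min()+ys.max())/2),28),xs.max()-xs.min(),ys.max()-ys.min())"
python3 -m inch '[[0.4,0.1,0.8,0,0,0,1],[0,0,0.8,0,0,0,1],[0,0,0.8,0,0,0,1],[0,0,0,0,0,0,1],[0,0,0,0,0,0,1],[0,0,0,0,0,0,1]]'|sed -n '2p;4,6p'
python3 -c "
from h import *
need(np.array([465.2,-147.5,4]))"
```

```text
[ 636.20745323 -228.1035705    28.        ]
289 [ 637.34715208 -227.00648917   28.        ] 18 18
tcp_pos: [465.2, -148.5, 39.2]
wrist_force: [-0.2, -0.0, -0.2]
width: 85.1
finger_force: 0.0
t 17.85 tcp [ 465.2 -148.5   39.2] stand [-165.8 -170.4   39.2] w 85.1 ff 0.0 F [-0.2 -0.  -0.2]
  shift [ 0.03 -0.    1.17] turn [ 0.01  0.01 -0.02]
```

```bash
python3 -m inch '[[0.03,0,0.6,0,0,0,1],[0,0,0.5,0,0,0,1],[0,0,0,0,0,0,1],[0,0,0,0,0,0,0.2],[0,0,0,0,0,0,0.2],[0,0,0,0,0,0,0.2],[0,0,0,0,0,0,0.2],[0,0,0,0,0,0,0.2],[0,0,0,0,0,0,0.2],[0,0,0,0,0,0,0.2]]' 60 |sed -n '2p;4,6p'
python3 -c "
from h import *
need(np.array([465.2,-147.5,4]))"
```

```text
tcp_pos: [465.9, -146.4, 7.1]
wrist_force: [-3.1, 1.3, 10.3]
width: 49.1
finger_force: 60.1
t 18.68 tcp [ 465.9 -146.4    7.1] stand [-163.8 -169.6    7.1] w 49.1 ff 60.1 F [-3.1  1.3 10.3]
  shift [-0.03 -0.03  0.1 ] turn [ 0.03 -0.01 -0.  ]
```

```bash
python3 -m inch '[[0,0,-0.5,0,0,0,0.2],[0,0,-1,0,0,0,0.2],[-0.6,0,-1,0,0,0,0.2],[-1,0.5,-0.5,0,0,0,0.2],[-1,1,0,0,0,0,0.2],[-0.2,1,0,0,0,0,0.2],[0,1,0,0,0,0,0.2],[0,1,0,0,0,0,0.2],[0,0.7,0,0,0,0,0.2],[0,0.4,0,0,0,0,0.2],[0,0,0,0,0,0,0.2],[0,0,0,0,0,0,0.2]]'|sed -n 2p
python3 -c "
from h import *
need(np.array([637.2,-226.4,35.6]))"
```

```text
tcp_pos: [634.6, -223.5, 95.0]
t 19.68 tcp [ 634.6 -223.5   95. ] stand [-246.9   -3.8   95. ] w 49.1 ff 63.6 F [-0.3  0.  -3.3]
  shift [-0.1   0.09  1.98] turn [-0.01  0.01  0.  ]
```

```bash
python3 -m inch '[[-0.1,0.09,0.6,0,0,0,0.2],[0,0,0.6,0,0,0,0.2],[0,0,0.4,0,0,0,0.2],[0,0,0,0,0,0,0.2],[0,0,0,0,0,0,0.2],[0,0,0,0,0,0,0.2]]'|sed -n 2p
python3 -c "
from h import *
need(np.array([637.2,-226.4,35.6]))"
```

```text
tcp_pos: [637.7, -226.9, 47.6]
t 20.18 tcp [ 637.7 -226.9   47.6] stand [-250.4   -0.8   47.6] w 49.1 ff 63.6 F [ 1.1 -0.3 -2.9]
  shift [ 0.02 -0.02  0.4 ] turn [ 0.01  0.   -0.01]
```

```bash
python3 -m inch '[[0.02,-0.02,0.25,0,0,0,0.2],[0,0,0.16,0,0,0,0.2],[0,0,0,0,0,0,0.2],[0,0,0,0,0,0,0.2]]'|sed -n '2p;4,6p'
python3 -m inch '[[0,0,0,0,0,0,1],[0,0,0,0,0,0,1],[0,0,0,0,0,0,1],[0,0,0,0,0,0,1],[0,0,0,0,0,0,1],[0,0,-0.5,0,0,0,1],[0,0,-1,0,0,0,1],[0,-1,-1,0,0,0,1],[0,-1,-0.3,0,0,0,1],[0,-1,0,0,0,0,1],[0,-1,0,0,0,0,1],[0,-1,0,0,0,0,1]]'|sed -n '2p;4,6p'
python3 -m inch '[[0.4,0,0,0,0,0,1],[1,0,0,0,0,0,1],[1,0,0,0,0,0,1],[0.6,0,0,0,0,0,1],[0,0,0,0,0,0,1],[0,0,0,0,0,0,1]]'|sed -n '2p;4,6p'
python3 -c "
from h import *
np.set_printoptions(precision=1,suppress=True)
f=grab_frame('side')
g=grab_frame('top')
for a in discs(g): print(a)
for a in discs(f,'side',(305,375,175,290)): print('side',a)
cv2.imwrite('pics/p2.png',np.hstack([cv2.resize(g[185:240,300:370],(490,385),interpolation=cv2.INTER_CUBIC),cv2.resize(f[185:240,255:299],(308,385),interpolation=cv2.INTER_CUBIC)]))
need(np.array([491,-30.5,4]))"
```

```text
tcp_pos: [637.6, -226.1, 35.3]
wrist_force: [0.2, -0.2, -0.1]
width: 49.3
finger_force: 63.8
tcp_pos: [486.5, -231.7, 119.2]
wrist_force: [-0.3, -0.9, 1.5]
width: 85.5
finger_force: 0.0
tcp_pos: [485.0, -140.5, 119.1]
wrist_force: [0.1, -0.5, 0.7]
width: 85.5
finger_force: 0.0
(array([417. , 268.9]), np.int32(269), array([ 474.9, -448. ,   18. ]))
t 22.12 tcp [ 484.7 -142.6  119. ] stand [-160.6 -150.7  119. ] w 85.5 ff 0.0 F [-0.2  0.6  0.1]
  shift [3.7 0.3 3.8] turn [ 0.  0. -0.]
```

View pics/p2.png

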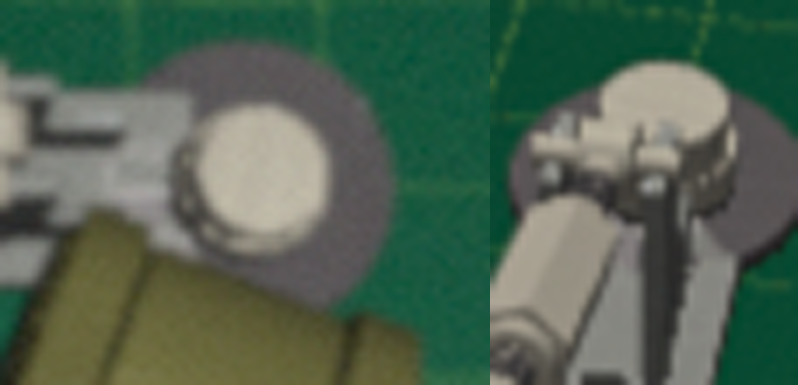

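The second disc is stacked, top centre at crop (264,170). Disc44 isn't found now, so I'll move aside and look.

```bash
python3 -m inch '[[-1,0,0,0,0,0,1],[-1,0,0,0,0,0,1],[-1,0,0,0,0,0,1],[-1,0,0,0,0,0,1],[-1,0,0,0,0,0,1],[-1,0,0,0,0,0,1],[0,0,0,0,0,0,1]]'|sed -n '2p'
python3 -c "
from h import *
np.set_printoptions(precision=1,suppress=True)
f=grab_frame('side')
g=grab_frame('top')
print(onz('top',(337.7,209.3),46))
for c,i in (('top',g),('side',f)):
  for r in regions_of(c,'disc44'): print(c,r['score'],r['at'],r['region'].sum(),onz(c,r['at'],18))
h=cv2.cvtColor(g,cv2.COLOR_BGR2HSV); m=((h[...,1]<80)&(h[...,2]>35)).astype(np.uint8); m[:245]=0; m[:,:190]=0;m[330:]=0
n,l,s,ce=cv2.connectedComponentsWithStats(m)
for i in range(1,n):
  if s[i,4]>60: print('t',ce[i],s[i],onz('top',ce[i],18))
cv2.imwrite('pics/s3.png',np.hstack([cv2.resize(f[150:330,200:400],(400,360)),cv2.resize(g[150:330,200:400],(400,360))]))"
```

```text
tcp_pos: [487.6, -331.0, 119.2]
[ 635.7 -229.1   46. ]
top 0.75 [263.9, 260.4] 206 [496.1 -25.7  18. ]
top 0.65 [332.2, 208.6] 266 [ 643.3 -217.8   18. ]
top 0.46 [329.3, 220.8] 42 [ 608.2 -208.9   18. ]
top 0.4 [253.8, 200.9] 538 [664.6   4.8  18. ]
side 0.62 [282.5, 199.1] 200 [ 633.7 -263.4   18. ]
side 0.54 [252.6, 247.2] 187 [674.1 -57.5  18. ]
side 0.53 [322.4, 267.2] 260 [488.2 -21.7  18. ]
t [497.  294.7] [ 398  245  162   85 8171] [ 406.2 -662.1   18. ]
t [265.8 262.2] [257 254  18  18 244] [491.1 -31.1  18. ]
t [258.1 319.3] [ 190  310  146   20 2738] [338.  -11.8  18. ]
```

View pics/s3.png

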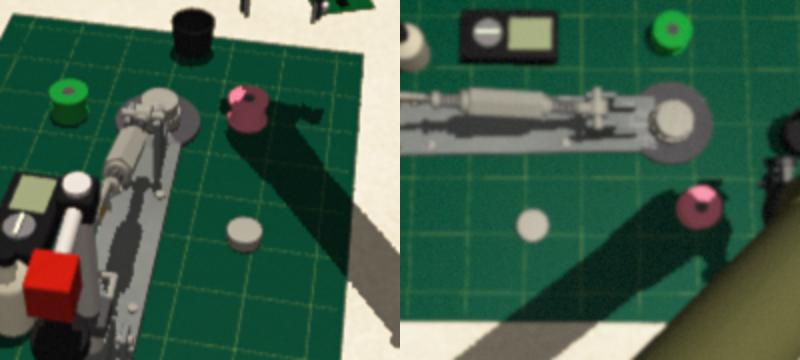

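Disc44 sits in both views at the old spot, (266,262) in the top view. It had only been occluded or shaded.

```bash
python3 -m inch '[[1,0,0,0,0,0,1],[1,0,0,0,0,0,1],[1,0,0,0,0,0,1],[1,0,0,0,0,0,1],[1,0,0,0,0,0,1],[1,0,0,0,0,0,1],[1,0,0,0,0,0,1],[1,0,0.5,0,0,0,1],[1,0.3,0.6,0,0,0,1],[1,0,0.8,0,0,0,1],[0,0,0,0,0,0,1],[0,0,0,0,0,0,1]]'|sed -n '2p'
python3 -c "
from h import *
need(np.array([491.1,-30.5,4]))"
```

```text
tcp_pos: [487.7, -17.8, 60.0]
t 23.9 tcp [487.7 -17.8  60. ] stand [ -36.  -143.2   60. ] w 84.9 ff 0.0 F [1.  0.3 0.4]
  shift [-0.43  0.1   1.87] turn [-0.04 -0.    0.07]
```

```bash
python3 -m inch '[[-0.43,0.1,0,0,0,0.07,1],[0,0,0.6,0,0,0,1],[0,0,0.6,0,0,0,1],[0,0,0.6,0,0,0,1],[0,0,0,0,0,0,1],[0,0,0,0,0,0,1],[0,0,0,0,0,0,0.2]]' 60 |sed -n '2p'
python3 -m inch '[[0,0,0,0,0,0,0.1],[0,0,0,0,0,0,0.1],[0,0,0,0,0,0,0.1],[0,0,0,0,0,0,0.1],[0,0,0,0,0,0,0.1],[0,0,0,0,0,0,0.1],[0,0,0,0,0,0,0.1],[0,0,0,0,0,0,0.1]]' 60 |sed -n '2p;4,6p'
python3 -c "
from h import *
need(np.array([491.1,-30.5,4]))"
```

```text
tcp_pos: [493.6, -34.3, 8.5]
tcp_pos: [493.6, -33.6, 8.7]
wrist_force: [-2.7, 0.6, 9.3]
width: 41.1
finger_force: 59.2
t 25.15 tcp [493.6 -33.6   8.7] stand [ -52.1 -138.     8.7] w 41.1 ff 59.2 F [-2.7  0.6  9.3]
  shift [ 0.11 -0.08  0.16] turn [ 0.01 -0.02 -0.07]
```

```bash
python3 -m inch '[[0,0,-0.5,0,0,0,0.1],[0,0,-1,0,0,0,0.1],[-0.7,0,-1,0,0,0,0.1],[-1,0,-0.9,0,0,0,0.1],[-1,0,-0.3,0,0,0,0.1],[-1,0,0,0,0,0,0.1],[-1,0.3,0,0,0,0,0.1],[-1,0.8,0,0,0,0,0.1],[-0.6,1,0,0,0,0,0.1],[0,1,0,0,0,0,0.1],[0,1,0,0,0,0,0.1],[0,0.5,0,0,0,0,0.1]]'|sed -n 2p
python3 -m inch '[[0,0,0,0,0,0,0.1],[0,0,0,0,0,0,0.1]]'|sed -n '4,6p'
python3 -c "
from h import *
need(np.array([637.8,-229.6,55.2]))"
```

```text
tcp_pos: [639.4, -217.8, 117.5]
wrist_force: [-1.5, -0.5, -3.1]
width: 41.0
finger_force: 61.5
t 26.32 tcp [ 636.1 -218.5  117.6] stand [-241.9   -2.1  117.6] w 41.0 ff 61.5 F [-1.5 -0.5 -3.1]
  shift [-0.37  0.05  2.08] turn [-0.02  0.01 -0.06]
```

```bash
python3 -m inch '[[-0.37,0.05,0.3,0,0,-0.06,0.1],[0,0,0.7,0,0,0,0.1],[0,0,0.6,0,0,0,0.1],[0,0,0,0,0,0,0.1],[0,0,0,0,0,0,0.1],[0,0,0,0,0,0,0.1]]'|sed -n 2p
python3 -c "
from h import *
need(np.array([637.8,-229.6,55.2]))"
```

```text
tcp_pos: [638.0, -230.0, 71.6]
t 26.82 tcp [ 638.  -230.    71.6] stand [-253.4   -0.6   71.6] w 41.2 ff 61.5 F [ 0.4  0.4 -1.9]
  shift [ 0.01 -0.01  0.55] turn [ 0.01  0.   -0.02]
```

```bash
python3 -m inch '[[0,0,0.35,0,0,0,0.1],[0,0,0.2,0,0,0,0.1],[0,0,0,0,0,0,0.1],[0,0,0,0,0,0,0.1]]'|sed -n '2p;4,6p'
python3 -m inch '[[0,0,0,0,0,0,1],[0,0,0,0,0,0,1],[0,0,0,0,0,0,1],[0,0,0,0,0,0,1],[0,0,0,0,0,0,1],[0,0,-0.5,0,0,0,1],[0,0,-1,0,0,0,1],[0,-1,-1,0,0,0,1],[0,-1,-0.7,0,0,0,1],[0,-1,-0.5,0,0,0,1],[0,-1,0,0,0,0,1],[0,-1,0,0,0,0,1]]'|sed -n '2p;4,6p'
python3 -m inch '[[1,0,0,0,0,0,0],[1,0,0,0,0,0,0],[1,0,0,0,0,0,0],[1,0,0,0,0,0,0],[1,0,0,0,0,0,0],[1,0,0,0,0,0,0],[1,0,0,0,0,0,0],[1,0,0,0,0,0,0],[1,0,0,0,0,0,0],[0,0,0,0,0,0,0],[0,0,0,0,0,0,0]]'|sed -n '2p;4,6p'
python3 -c "
from h import *
np.set_printoptions(precision=2,suppress=True)
f=grab_frame('side')
g=grab_frame('top')
for c,i in (('top',g),('side',f)):
  for n in ('hook_neck','sleeve_mid','anchor_pin','eye','hook_bow','mast_top'):
    print(c,n,[(round(r['score'],2),np.round(r['at'],1)) for r in spot_point(c,n)[:2]])
b=cv2.resize(g[170:245,140:360],(800,273),interpolation=2); a=np.hstack([cv2.resize(f[185:325,215:305],(210,327),interpolation=2),cv2.resize(f[185:240,255:299],(262,327),interpolation=2),cv2.resize(g[185:240,310:365],(328,327),interpolation=2)])
cv2.imwrite('pics/s4.png',np.vstack([b,a]))
need(st(75,0,250))"
```

```text
tcp_pos: [638.6, -230.0, 54.9]
wrist_force: [-1.4, 0.7, 4.2]
width: 40.9
finger_force: 62.2
tcp_pos: [487.9, -236.0, 165.8]
wrist_force: [-0.9, -0.1, 1.5]
width: 85.4
finger_force: 0.0
tcp_pos: [479.4, 36.3, 165.0]
wrist_force: [-0.3, -0.6, 0.4]
width: 0.2
finger_force: 0.0
top hook_neck [(0.63, array([218.2, 197. ]))]
top sleeve_mid [(0.78, array([254.4, 202.8]))]
top anchor_pin [(0.87, array([296.6, 201.5]))]
top eye [(0.7, array([194.8, 202.4]))]
top hook_bow [(0.77, array([186.1, 200.2])), (0.24, array([336.7, 208.6]))]
top mast_top [(0.57, array([148.2, 186.9]))]
side hook_neck [(0.7, array([237.7, 244.2])), (0.68, array([256.8, 239.1]))]
side sleeve_mid [(0.8, array([261.9, 228.5]))]
side anchor_pin [(0.76, array([271.4, 208. ]))]
side eye [(0.66, array([247.4, 289.6]))]
side hook_bow [(0.54, array([248.2, 258. ]))]
side mast_top [(0.8, array([235. , 241.8]))]
t 29.77 tcp [479.3  34.9 164.2] stand [  16.9 -149.8  164.2] w 0.1 ff 0.0 F [ 0.  -0.6 -0.1]
  shift [ 1.94  4.99 -2.86] turn [-0.   -0.   -0.02]
```

View pics/s4.png

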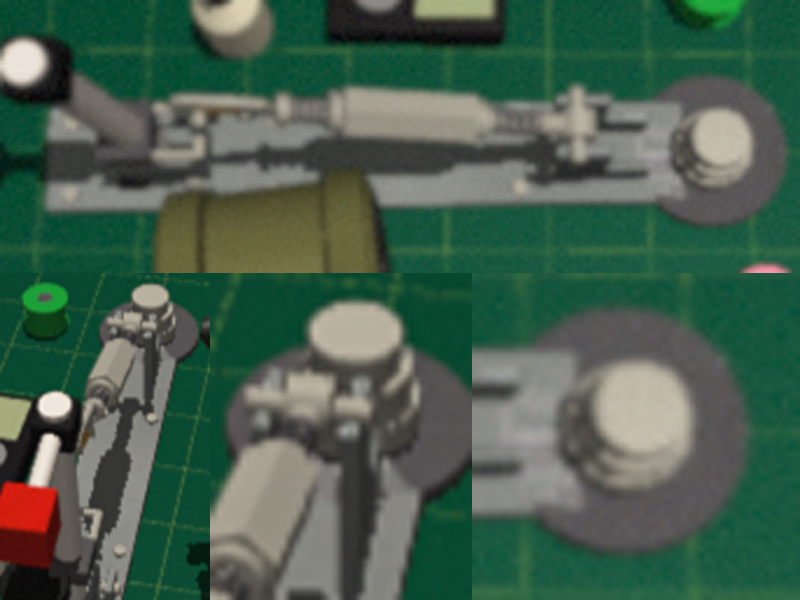

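All three discs are stacked concentrically (top disc at (338.7,208.4) in the full frame). The stay is raised, with the neck near (217,199). I'll refine the rail direction and the stay line before pressing.

```bash
python3 -c "
from h import *
np.set_printoptions(precision=4,suppress=True)
print('top disc',onz('top',(338.7,208.4),64))
g=grab_frame('top'); h=cv2.cvtColor(g,cv2.COLOR_BGR2HSV)[...,1].astype(float)
P=[]
for u in list(range(158,182))+list(range(250,318)):
    col=h[216:240,u]; d=col[3:]+col[2:-1]-col[:-3]-col[1:-2]; i=np.argmax(d); 
    w=np.clip(d[max(0,i-2):i+3],0,None); v=216+1.5+((np.arange(max(0,i-2),i+3)[:len(w)]*w).sum()/w.sum()); P.append(onz('top',(u,v-0.0),10)[:2])
P=np.array(P); k=np.ones(len(P),bool)
for _ in range(5):
    a=np.polyfit(P[k,1],P[k,0],1); e=P[:,0]-np.polyval(a,P[:,1]); k=abs(e)<max(1,2*np.median(abs(e)))
print('near edge slope',a,k.sum(),'dist of plate',638.5-np.polyval(a,-226.5))
for n,p,q in (('neck',(217.8,197.5),(256,239)),('sleeve',(255,203),(260.4,228.4)),('anchor',(296.4,202.3),(271.4,206.4)),('eye',(194,202.1),(247,288)),('bow',(186.1,200.2),(248.2,258)),('mt',(147.2,186.2),(236.5,243))):
    x,e=tri(p,q); print(n,x,e[0])
"
```

```text
top disc [ 634.6248 -229.0905   64.    ]
near edge slope [ -0.0222 591.3561] 92 dist of plate 42.12416065627531
neck [631.8988  82.8787 188.478 ] 2.744498207534044
sleeve [636.1412  -4.6687 137.3039] 3.448360618239823
anchor [ 636.912  -111.2546  118.0899] 2.2203052560653544
eye [637.4352 155.9819 109.6632] 2.6972819027543977
bow [626.5442 156.4899 203.1852] 2.157192143235701
mt [632.2429 218.6724 305.2179] 0.27957783018533244
```

```bash
sed -i 's/\[-.0357,1,0\]/[-.020,1,0]/' h.py; python3 -c "
from h import *
np.set_printoptions(precision=1,suppress=True)
print('top disc',tri((338.7,208.4),(279.4,194.6)),onz('side',(279.4,194.6),64))
print(proj('top',[638.5,-226.5,64]),proj('side',[638.5,-226.5,64]))
need(st(66,0,230))"
python3 -m inch '[[1,0,-1,0,0,0,0],[1,0,-1,0,0,0,0],[0,1,-0.2,0,0,0.15,0],[0,1,0,0,0,0,0],[0,1,0,0,0,0,0],[0,1,0,0,0,0,0],[0,0.9,0,0,0,0,0],[0,0,0,0,0,0,0],[0,0,0,0,0,0,0]]'|sed -n 2p
python3 -c "
from h import *
need(st(66,0,200))"
```

```text
top disc (array([ 635.8, -229.5,   61.1]), [np.float64(0.6209740441754896), np.float64(0.6209740441752538)]) [ 635.8 -226.2   64. ]
[337.7 207. ] [278.5 194.4]
t 29.82 tcp [479.3  34.9 164.3] stand [  14.5 -153.9  164.3] w 0.0 ff 0.0 F [ 0.7 -0.8  0.8]
  shift [ 1.6  5.2 -2.2] turn [ 0.  -0.   0.2]
tcp_pos: [624.7, 96.8, 227.9]
t 30.57 tcp [624.7  96.8 227.9] stand [ 73.5  -7.4 227.9] w -0.1 ff 0.0 F [ 0.3 -0.5  0.1]
  shift [-0.25  0.25  0.93] turn [-0.02  0.04  0.01]
```

```bash
python3 -c "
from h import *
from scipy.optimize import least_squares
np.set_printoptions(precision=2,suppress=True)
# fit disc44 / disc60-edge by maximising contrast: sample brightness inside vs outside circle
for c in ('top','side'):
    acc=np.mean([grab_frame(c).astype(np.float32) for _ in range(3)],0); g=cv2.cvtColor(acc.astype(np.uint8),cv2.COLOR_BGR2GRAY).astype(np.float32); S=cv2.cvtColor(acc.astype(np.uint8),cv2.COLOR_BGR2HSV)[...,2].astype(np.float32)
    th=np.arange(0,2*np.pi,.1); best=[]
    for R,z in((22,64),):
        for dx in np.arange(-8,8.1,.5):
            for dy in np.arange(-8,8.1,.5):
                v=0
                a=[];
                for r,s in((R-3,1),(R+3,-1)):
                    pts=np.array([638.5+dx,-226.5+dy,z])+np.c_[r*np.cos(th),r*np.sin(th),0*th]
                    K,T=cal(c) if not best else (K,T); q=(T[:3,:3]@pts.T).T+T[:3,3]; q=(K@q.T).T; q=(q[:,:2]/q[:,2:]).astype(np.float32)
                    a.append(cv2.remap(S,q[:,0],q[:,1],1).ravel())
                best.append((np.minimum(a[0]-a[1],60).mean(),dx,dy))
    print(c,sorted(best)[-4:])
"
```

```text
top [(np.float32(53.05543), np.float64(1.0), np.float64(-2.0)), (np.float32(53.080482), np.float64(0.5), np.float64(-1.5)), (np.float32(53.153088), np.float64(1.0), np.float64(-1.5)), (np.float32(53.16718), np.float64(0.5), np.float64(-2.0))]
side [(np.float32(21.199932), np.float64(-1.0), np.float64(-1.0)), (np.float32(21.226051), np.float64(-1.0), np.float64(-1.5)), (np.float32(21.256495), np.float64(-0.5), np.float64(-1.0)), (np.float32(21.28866), np.float64(-1.5), np.float64(-2.0))]
```

The stack is centred within 2 mm in both views. Now I'll press the hook.

```bash
python3 -m inch '[[-0.25,0.25,0,0,0,0,0],[0,0,0.5,0,0,0,0],[0,0,0.5,0,0,0,0],[0,0,0.2,0,0,0,0],[0,0,0,0,0,0,0],[0,0,0,0,0,0,0]]'|sed -n '2p;4p'
python3 -m inch '[[0.1,0,0.3,0,0,0,0],[0.08,0,0.3,0,0,0,0],[0.05,0,0.3,0,0,0,0],[0.05,0,0.3,0,0,0,0],[0,0,0,0,0,0,0]]'|sed -n '2p;4p'
python3 -c "
from h import *
need(st(74,0,121))
f=grab_frame('side');g=grab_frame('top')
cv2.imwrite('pics/s5.png',np.hstack([cv2.resize(f[185:325,205:315],(440,560),interpolation=2),cv2.resize(g[150:250,150:220],(360,514),interpolation=2)[:, :].copy() if 0 else cv2.resize(g[150:250,150:214],(358,560),interpolation=2)]))"
```

```text
tcp_pos: [631.6, 90.4, 193.6]
wrist_force: [0.4, 0.6, -0.4]
tcp_pos: [630.3, 99.1, 154.5]
wrist_force: [-0.5, 0.2, -0.0]
t 31.78 tcp [630.3  99.1 154.5] stand [ 75.7  -1.7 154.5] w -0.2 ff 0.1 F [-0.5  0.2 -0. ]
  shift [-0.05  0.06  1.12] turn [-0.04  0.01  0.03]
```

View pics/s5.png

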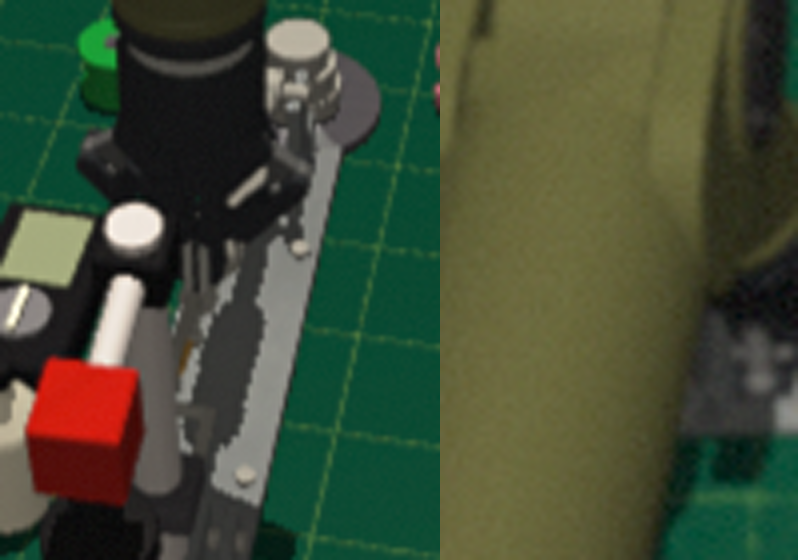

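The side view shows the fingertips at crop (197,300), on or near the stay line, and the gate at (185,352). I'll lower in small steps and watch the force.

```bash
for i in 1; do python3 -m inch '[[-0.05,0.06,0.2,0,0,0,0],[0,0,0,0,0,0,0]]'|sed -n '2p;4p'; python3 -m inch '[[0,0,0.2,0,0,0,0],[0,0,0,0,0,0,0]]'|sed -n '2p;4p'; python3 -m inch '[[0,0,0.2,0,0,0,0],[0,0,0,0,0,0,0]]'|sed -n '2p;4p'; python3 -m inch '[[0,0,0.1,0,0,0,0],[0,0,0,0,0,0,0]]'|sed -n '2p;4p'; python3 -m inch '[[0,0,0,0,0,0,0],[0,0,0,0,0,0,0]]'|sed -n '2p;4p'; done
python3 -c "
from h import *
np.set_printoptions(precision=1,suppress=True)
f=grab_frame('side');g=grab_frame('top')
for n in ('hook_neck','hook_bow','sleeve_mid','gate','eye'):
  print(n,[(round(r['score'],2),np.round(r['at'],1)) for r in (spot_point('side',n) if n!='gate' else regions_of('side',n))[:2]])
print(proj('side',st(74,0,135)))"
```

```text
tcp_pos: [633.6, 96.3, 150.5]
wrist_force: [0.4, -0.9, 0.7]
tcp_pos: [633.3, 96.6, 144.4]
wrist_force: [-0.3, -0.3, 0.4]
tcp_pos: [633.2, 97.2, 138.2]
wrist_force: [0.2, -0.2, 0.6]
tcp_pos: [633.4, 97.4, 135.8]
wrist_force: [-0.5, 0.5, 1.7]
tcp_pos: [633.5, 96.9, 136.1]
wrist_force: [0.9, -0.0, 0.2]
hook_neck [(0.43, array([256.5, 259.5]))]
hook_bow [(0.68, array([248.7, 285.4]))]
sleeve_mid []
gate []
eye [(0.96, array([247.3, 288.9]))]
[253.9 260.6]
```

```bash
python3 -m inch '[[0,0,0.15,0,0,0,0],[0,0,0,0,0,0,0]]'|sed -n '2p;4p'; python3 -m inch '[[0,0,0.15,0,0,0,0],[0,0,0,0,0,0,0]]'|sed -n '2p;4p'; python3 -m inch '[[0,0,0.1,0,0,0,0],[0,0,0,0,0,0,0]]'|sed -n '2p;4p'; python3 -m inch '[[0,0,0.1,0,0,0,0],[0,0,0,0,0,0,0]]'|sed -n '2p;4p'; python3 -m inch '[[0,0,0.1,0,0,0,0],[0,0,0,0,0,0,0]]'|sed -n '2p;4p'; python3 -m inch '[[0,0,0,0,0,0,0],[0,0,0,0,0,0,0]]'|sed -n '2p;4p'
```

```text
tcp_pos: [633.7, 97.4, 131.9]
wrist_force: [-0.2, 0.3, 3.1]
tcp_pos: [633.3, 97.3, 126.6]
wrist_force: [0.0, 0.5, -0.1]
tcp_pos: [633.3, 96.8, 123.5]
wrist_force: [-1.0, 0.7, 1.6]
tcp_pos: [633.3, 96.7, 120.6]
wrist_force: [0.1, -0.0, 1.0]
tcp_pos: [634.3, 96.8, 119.5]
wrist_force: [-1.9, -0.4, 6.6]
tcp_pos: [634.2, 96.8, 119.5]
wrist_force: [-1.4, -0.0, 7.8]
```

```bash
python3 -m inch '[[0,0,0.1,0,0,0,0],[0,0,0,0,0,0,0],[0,0,0,0,0,0,0]]'|sed -n '2p;4p'
python3 -m inch '[[0,0,-0.4,0,0,0,0],[0,0,-1,0,0,0,0],[0,0,-1,0,0,0,0],[0,-1,-1,0,0,0,0],[0,-1,0,0,0,0,0],[0,-1,0,0,0,0,0],[0,-1,0,0,0,0,1],[0,-1,0,0,0,0,1],[-0.5,-0.5,0,0,0,0,1],[-1,0,0,0,0,0,1],[-1,0,0,0,0,0,1],[0,0,0,0,0,0,1]]'|sed -n '2p;4p'
python3 -c "
from h import *
np.set_printoptions(precision=1,suppress=True)
f=grab_frame('side');g=grab_frame('top')
for c in ('side','top'):
 for n in ('hook_neck','hook_bow','sleeve_mid','eye'):
  print(c,n,[(round(r['score'],2),np.round(r['at'],1)) for r in spot_point(c,n)[:2]])
for p in (('sl',-23),('neck',75),('bar',124)):
  print(p,proj('top',st(p[1],0,110)),proj('side',st(p[1],0,110)))
a=cv2.resize(f[215:320,220:290],(400,600),interpolation=2);b=cv2.resize(g[180:225,160:225],(400,277),interpolation=2);d=cv2.resize(g[170:240,220:310],(400,311),interpolation=2)
cv2.imwrite('pics/s6.png',np.hstack([a,np.vstack([b,d])[:600]] if 0 else [a,np.vstack([b,d,np.zeros((12,400,3),np.uint8)])]))"
```

```text
tcp_pos: [635.7, 96.8, 118.9]
wrist_force: [-3.7, 0.1, 16.6]
tcp_pos: [470.7, 12.1, 216.7]
wrist_force: [0.6, -0.7, -0.8]
side hook_neck [(0.75, array([255.9, 267.6]))]
side hook_bow [(0.7, array([246.4, 290.9]))]
side sleeve_mid [(0.6, array([259.2, 242.1]))]
side eye [(0.76, array([248.4, 287.2]))]
top hook_neck [(0.79, array([212. , 202.3]))]
top hook_bow [(0.47, array([189.4, 204.7])), (0.39, array([249.4, 212.8]))]
top sleeve_mid [(0.84, array([251.8, 205. ]))]
top eye [(0.66, array([193.6, 206.9])), (0.22, array([158.2, 276.7]))]
('sl', -23) [253.5 204.7] [262.5 238.8]
('neck', 75) [215.9 205.2] [254.1 268.7]
('bar', 124) [197.2 205.5] [249.6 285. ]
```

View pics/s6.png

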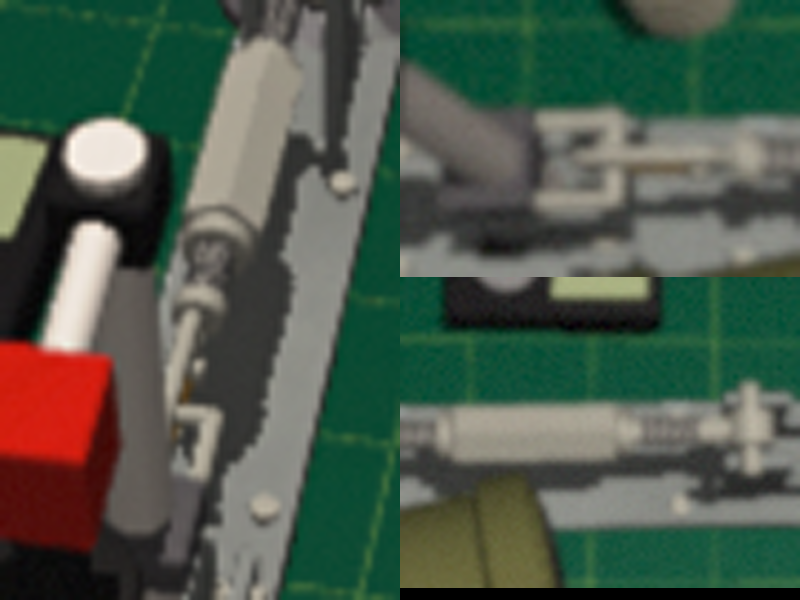

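The hook's bow is past the eye bar (top crop (600,155)), the stay is level, and the sleeve's flats face across. Next I record the leaning-mast reference, then go to the sleeve.

```bash
cat >> h.py <<'E'
import json,os
def blobs():
    o={}
    for c,wb,rb in(("top",(125,165,172,205),(85,125,170,215)),("side",(222,258,228,258),(205,250,265,315))):
        f=np.mean([grab_frame(c).astype(np.float32) for _ in range(2)],0); h=cv2.cvtColor(f.astype(np.uint8),cv2.COLOR_BGR2HSV)
        W=np.where((h[...,1]<60),np.clip(h[...,2].astype(float)-150,0,None),0)
        Rr=np.clip(f[...,2]-f[...,1]-60,0,None)
        for n,I,b in(("w",W,wb),("r",Rr,rb)):
            x0,x1,y0,y1=b; J=I[y0:y1,x0:x1]; ys,xs=np.mgrid[y0:y1,x0:x1]
            o[c+n]=[float((xs*J).sum()/J.sum()),float((ys*J).sum()/J.sum()),float(J.sum())]
    return o
def mp(th,x=25,z=278):
    return st(150+x*np.cos(th)+z*np.sin(th),0,30+z*np.cos(th)-x*np.sin(th))
def lean():
    o=blobs()
    if not os.path.exists("ref.json"): json.dump(o,open("ref.json","w"))
    r=json.load(open("ref.json"))
    for k in o:
        c=k[:-1]; x=25 if k[-1]=="w" else 125
        g=(proj(c,mp(0,x))-proj(c,mp(.075,x)))/.075; d=np.array(o[k][:2])-r[k][:2]
        print(k,np.round(o[k],1),"lean %.4f"%(.075+d@g/(g@g)))
E
python3 -c "
from h import *
lean(); lean()
need(st(-17,0,200)); print(sense()['q'])"
```

```text
topw [  140.2   187.7 13680. ] lean 0.0750
topr [  101.7   189.  39507. ] lean 0.0750
sidew [  239.1   243.4 12648. ] lean 0.0750
sider [  225.1   286.  57114. ] lean 0.0750
topw [  140.2   187.7 13696. ] lean 0.0751
topr [  101.7   189.  39489.5] lean 0.0750
sidew [  239.1   243.4 12647. ] lean 0.0750
sider [  225.1   286.  57117.5] lean 0.0750
t 36.22 tcp [470.8  18.4 216.6] stand [  -1.8 -162.8  216.6] w 85.4 ff 0.0 F [-0.4  0.1 -0.3]
  shift [-0.52  5.43  0.56] turn [ 0.   -0.    0.02]
[-1.19007496 -0.17015257  1.01498283  1.92510329  0.14944302  1.30958242
 -0.19914534]
```

```bash
python3 -m inch '[[-0.5,1,0,0,0,0,1],[0,1,0,0,0,0,1],[0,1,0,0,0,0,1],[0,1,0,0,0,0,1],[0,1,0,0,0,0,1],[0,0.43,0.5,0,0,0,1],[0,0,0,0,0,0,1],[0,0,0,0,0,0,1]]'|sed -n '2p;4p'
python3 -c "
from h import *
need(st(-17,0,150)); print(np.round(sense()['q'],2))"
```

```text
tcp_pos: [630.3, 6.4, 200.3]
wrist_force: [-0.5, -0.5, 0.2]
t 36.88 tcp [630.3   6.4 200.3] stand [-16.9  -3.6 200.3] w 85.4 ff 0.0 F [-0.5 -0.5  0.2]
  shift [0.   0.13 1.68] turn [-0.04  0.02  0.  ]
[-0.85  0.47  1.07  1.57 -0.41  1.36  0.28]
```

```bash
python3 -m inch '[[0,0.12,0.8,0,0,0,1],[0,0,0.9,0,0,0,1],[0,0,0.9,0,0,0,1],[0,0,0.7,0,0,0,1],[0,0,0.3,0,0,0,1],[0,0,0,0,0,0,1],[0,0,0,0,0,0,1]]'|sed -n '2p;4p'
python3 -m inch '[[0,0,0,0,0,0,0.2],[0,0,0,0,0,0,0.2],[0,0,0,0,0,0,0.2],[0,0,0,0,0,0,0.2],[0,0,0,0,0,0,0.2],[0,0,0,0,0,0,0.2],[0,0,0,0,0,0,0.2],[0,0,0,0,0,0,0.2],[0,0,0,0,0,0,0.2]]' 30|sed -n '2p;4,6p'
python3 -c "
from h import *
need(st(-17,0,91)); print(np.round(sense()['q'],2), sense()['wrist_torque'])
s=sense(); 
for d in (10,20,30):
  E=np.array(s['ee_rot']); print(d, np.round(Ro.from_matrix(E.T@Rt(d)).as_rotvec(degrees=True)/5,2))"
```

```text
tcp_pos: [634.3, 7.1, 94.9]
wrist_force: [0.1, 0.7, -0.2]
tcp_pos: [634.7, 7.0, 94.5]
wrist_force: [-2.5, 0.1, 5.9]
width: 33.2
finger_force: 29.8
t 38.22 tcp [634.7   7.   94.5] stand [-16.4   0.9  94.5] w 33.2 ff 29.8 F [-2.5  0.1  5.9]
  shift [-0.02 -0.03  0.12] turn [ 0.   -0.01  0.01]
[-0.8   0.57  1.    1.68 -0.51  1.18  0.35] [0.05063799 0.29660619 0.01268767]
10 [-2.   -0.01  0.01]
20 [-4.   -0.01  0.01]
30 [-6.   -0.01  0.01]
```

```bash
sed -i 's/from_rotvec(-np.radians/from_rotvec(np.radians/' h.py
python3 -m inch '[[0,0,0.1,0,0,0,1],[0,0,0,0,0,0,1],[0,0,0,0,0,0,1],[0,0,0,0,0,0,1],[0,-0.06,0,1,0,0,1],[0,-0.06,0,1,0,0,1],[0,-0.06,0,1,0,0,1],[0,0,0,0,0,0,1]]'|sed -n '2p;4p'
python3 -m inch '[[0,0,0,0,0,0,0.2],[0,0,0,0,0,0,0.2],[0,0,0,0,0,0,0.2],[0,0,0,0,0,0,0.2],[0,0,0,0,0,0,0.2],[0,0,0,0,0,0,0.2],[0,0,0,0,0,0,0.2],[0,0,0,0,0,0,0.2],[0,0,0,0,0,0,0.2]]' 30|sed -n '2p;4,6p'
cat >> h.py <<'E'
def tilt(L=19):
    # TCP needed for tilt with grasp point on the axis (z 110, y 0): prints current tilt, grasp-axis error and unit deltas to a set of tilts
    s=sense(); E=np.array(s["ee_rot"]); z=-E[:,2]; a=np.degrees(np.arctan2(z@SY,z[2])); g=np.array(s["tcp_pos"])+z*L-PL
    print("tilt %.1f"%a,"grasp pt stand x %.1f y %.1f z %.1f"%(g@SX-250,g@SY,g[2]),"w %.1f ff %.1f"%(s["width"],s["finger_force"]),"F",np.round(s["wrist_force"],1),"M",np.round(s["wrist_torque"],2),"t %.1f"%s["time_s"],"q",np.round(s["q"],2))
E
python3 -c "
from h import *
tilt()"
```

```text
tcp_pos: [630.0, 7.2, 88.8]
wrist_force: [-1.0, -0.3, -0.5]
tcp_pos: [629.7, 7.0, 92.0]
wrist_force: [5.8, -0.0, 3.2]
width: 35.1
finger_force: 30.5
tilt 14.9 grasp pt stand x -16.4 y 0.8 z 110.4 w 35.1 ff 30.5 F [ 5.8 -0.   3.2] M [-0.   -1.02 -0.01] t 39.6 q [-0.64  0.74  0.92  1.44 -0.51  1.5   0.34]
```

```bash
python3 -m inch '[[0,0,0,0,0,0,1],[0,0,0,0,0,0,1],[0,0,0,0,0,0,1],[0,0,0,0,0,0,1],[0,0.06,0,-1,0,0,1],[0,0.06,0,-1,0,0,1],[0,0.06,0,-1,0,0,1],[0,0.06,0,-1,0,0,1],[0,0.06,0,-1,0,0,1],[0,0.06,0,-1,0,0,1],[0,0,0,0,0,0,1]]'|sed -n '2p;4p'
python3 -m inch '[[0,0,0,0,0,0,0.2],[0,0,0,0,0,0,0.2],[0,0,0,0,0,0,0.2],[0,0,0,0,0,0,0.2],[0,0,0,0,0,0,0.2],[0,0,0,0,0,0,0.2],[0,0,0,0,0,0,0.2],[0,0,0,0,0,0,0.2],[0,0,0,0,0,0,0.2]]' 30|sed -n '2p;4,6p'
python3 -c "
from h import *
tilt()"
```

```text
tcp_pos: [634.4, 6.9, 88.1]
wrist_force: [-1.6, -0.8, -0.8]
tcp_pos: [639.9, 6.8, 90.9]
wrist_force: [-2.5, -1.1, 3.5]
width: 32.4
finger_force: 31.4
tilt -15.0 grasp pt stand x -16.8 y 1.1 z 109.3 w 32.4 ff 31.4 F [-2.5 -1.1  3.5] M [-0.    0.54 -0.01] t 41.3 q [-0.96  0.39  1.07  1.91 -0.5   0.82  0.36]
```

```bash
python3 -m inch '[[0,0,0,0,0,0,1],[0,0,0,0,0,0,1],[0,0,0,0,0,0,1],[0,0,0,0,0,0,1],[0,0.06,0,-1,0,0,1],[0,0.06,0,-1,0,0,1],[0,0,0,0,0,0,1]]'|sed -n '2p;4p'
python3 -m inch '[[0,0,0,0,0,0,0.2],[0,0,0,0,0,0,0.2],[0,0,0,0,0,0,0.2],[0,0,0,0,0,0,0.2],[0,0,0,0,0,0,0.2],[0,0,0,0,0,0,0.2],[0,0,0,0,0,0,0.2],[0,0,0,0,0,0,0.2],[0,0,0,0,0,0,0.2]]' 30|sed -n '2p;4,6p'
python3 -c "
from h import *
tilt()"
```

```text
tcp_pos: [638.4, 6.7, 88.5]
wrist_force: [-0.7, -0.9, -0.6]
tcp_pos: [643.1, 7.2, 92.0]
wrist_force: [-5.5, 0.4, 4.6]
width: 33.8
finger_force: 29.1
tilt -24.9 grasp pt stand x -16.5 y 1.3 z 109.3 w 33.8 ff 29.1 F [-5.5  0.4  4.6] M [0.05 0.93 0.05] t 42.6 q [-1.07  0.27  1.12  2.06 -0.47  0.57  0.36]
```

```bash
python3 -m inch '[[0,0,0,0,0,0,1],[0,0,0,0,0,0,1],[0,0,0,0,0,0,1],[0,-0.06,0,1,0,0,1],[0,-0.06,0,1,0,0,1],[0,0,0,0,0,0,0.2],[0,0,0,0,0,0,0.2],[0,0,0,0,0,0,0.2],[0,0,0,0,0,0,0.2],[0,0,0,0,0,0,0.2],[0,0,0,0,0,0,0.2],[0,0,0,0,0,0,0.2]]' 50|sed -n '2p;4,6p'
python3 -c "
from h import *
tilt()"
python3 -m inch '[[0,-0.055,0,1,0,0,0.2],[0,-0.055,0,1,0,0,0.2],[0,-0.055,0,1,0,0,0.2],[0,-0.055,0,1,0,0,0.2],[0,-0.055,0,1,0,0,0.2],[0,0,0,0,0,0,0.2]]'|sed -n '2p;4,6p'
python3 -c "
from h import *
tilt()"
python3 -m inch '[[0,-0.055,0,1,0,0,0.2],[0,-0.055,0,1,0,0,0.2],[0,-0.055,0,1,0,0,0.2],[0,-0.055,0,1,0,0,0.2],[0,-0.055,0,1,0,0,0.2],[0,0,0,0,0,0,0.2]]'|sed -n '2p;4,6p'
python3 -c "
from h import *
tilt()"
```

```text
tcp_pos: [639.7, 6.9, 90.7]
wrist_force: [1.7, -0.9, 1.0]
width: 31.5
finger_force: 50.4
tilt -15.0 grasp pt stand x -16.6 y 1.0 z 109.0 w 31.5 ff 50.4 F [ 1.7 -0.9  1. ] M [-0.23 -0.09 -0.04] t 43.6 q [-0.96  0.39  1.08  1.91 -0.5   0.82  0.36]
tcp_pos: [631.6, 6.5, 89.6]
wrist_force: [-5.6, 0.7, 8.4]
width: 32.0
finger_force: 52.1
tilt 10.5 grasp pt stand x -16.9 y 1.2 z 108.3 w 32.0 ff 52.1 F [-5.6  0.7  8.4] M [ 0.29  1.12 -0.18] t 44.1 q [-0.69  0.7   0.94  1.51 -0.52  1.4   0.34]
tcp_pos: [623.0, 6.0, 92.2]
wrist_force: [-0.7, -0.1, 10.3]
width: 31.1
finger_force: 48.7
tilt 35.6 grasp pt stand x -17.2 y 0.2 z 107.6 w 31.1 ff 48.7 F [-0.7 -0.1 10.3] M [ 0.03  0.79 -0.01] t 44.6 q [-0.46  0.99  0.84  1.1  -0.5   1.91  0.32]
```

```bash
python3 -m inch '[[0,0,-0.06,0,0,0,1],[0,0,0,0,0,0,1],[0,0,0,0,0,0,1],[0,0.055,0,-1,0,0,1],[0,0.055,0,-1,0,0,1],[0,0.055,0,-1,0,0,1],[0,0.055,0,-1,0,0,1],[0,0.055,0,-1,0,0,1],[0,0.055,0,-1,0,0,1],[0,0.055,0,-1,0,0,1],[0,0.055,0,-1,0,0,1],[0,0.055,0,-1,0,0,1]]'|sed -n '2p;4p'
python3 -m inch '[[0,0.055,0,-1,0,0,1],[0,0.055,0,-1,0,0,1],[0,0.055,0,-1,0,0,1],[0,0.055,0,-1,0,0,1],[0,0.055,0,-1,0,0,1],[0,0,0,0,0,0,0.2],[0,0,0,0,0,0,0.2],[0,0,0,0,0,0,0.2],[0,0,0,0,0,0,0.2],[0,0,0,0,0,0,0.2],[0,0,0,0,0,0,0.2],[0,0,0,0,0,0,0.2]]' 50|sed -n '2p;4,6p'
python3 -c "
from h import *
tilt(); lean()"
```

```text
tcp_pos: [638.2, 7.8, 90.3]
wrist_force: [0.2, 0.2, 0.2]
tcp_pos: [646.7, 7.4, 93.0]
wrist_force: [-7.7, 0.7, 5.5]
width: 31.8
finger_force: 49.1
tilt -34.8 grasp pt stand x -16.3 y 2.0 z 108.6 w 31.8 ff 49.1 F [-7.7  0.7  5.5] M [0.19 1.26 0.16] t 46.6 q [-1.13  0.16  1.13  2.19 -0.47  0.29  0.39]
topw [  140.2   187.7 13706. ] lean 0.0749
topr [  101.8   189.  39592.5] lean 0.0751
sidew [  238.3   243.4 12091. ] lean 0.0734
sider [  225.1   286.  57194.5] lean 0.0750
```

Seated well. One full stroke now: turn 70°, regrip, and check.

```bash
python3 -m inch '[[0,-0.055,0,1,0,0,0.2],[0,-0.055,0,1,0,0,0.2],[0,-0.055,0,1,0,0,0.2],[0,-0.055,0,1,0,0,0.2],[0,-0.055,0,1,0,0,0.2],[0,-0.055,0,1,0,0,0.2],[0,-0.055,0,1,0,0,0.2],[0,-0.055,0,1,0,0,0.2],[0,-0.055,0,1,0,0,0.2],[0,-0.055,0,1,0,0,0.2],[0,-0.055,0,1,0,0,0.2],[0,-0.055,0,1,0,0,0.2]]'|sed -n '2p;4,6p'
python3 -m inch '[[0,-0.055,0,1,0,0,0.2],[0,-0.055,0,1,0,0,0.2],[0,0,0,0,0,0,0.2]]'|sed -n '2p;4,6p'
python3 -c "
from h import *
tilt()"
python3 -m inch '[[0,0,0,0,0,0,1],[0,0,0,0,0,0,1],[0,0,0,0,0,0,1],[0,0.055,0,-1,0,0,1],[0,0.055,0,-1,0,0,1],[0,0.055,0,-1,0,0,1],[0,0.055,0,-1,0,0,1],[0,0.055,0,-1,0,0,1],[0,0.055,0,-1,0,0,1],[0,0.055,0,-1,0,0,1],[0,0.055,0,-1,0,0,1],[0,0.055,0,-1,0,0,1]]'|sed -n '2p;4p'
python3 -m inch '[[0,0.055,0,-1,0,0,1],[0,0.055,0,-1,0,0,1],[0,0.055,0,-1,0,0,1],[0,0.055,0,-1,0,0,1],[0,0.055,0,-1,0,0,1],[0,0,0,0,0,0,0.2],[0,0,0,0,0,0,0.2],[0,0,0,0,0,0,0.2],[0,0,0,0,0,0,0.2],[0,0,0,0,0,0,0.2],[0,0,0,0,0,0,0.2],[0,0,0,0,0,0,0.2]]' 50|sed -n '2p;4,6p'
python3 -c "
from h import *
tilt(); lean()"
```

```text
tcp_pos: [626.7, 6.5, 91.4]
wrist_force: [-5.3, 0.2, 6.1]
width: 31.6
finger_force: 49.4
tcp_pos: [623.2, 6.1, 91.9]
wrist_force: [-5.4, 0.9, 13.0]
width: 31.2
finger_force: 48.8
tilt 36.0 grasp pt stand x -17.2 y 0.5 z 107.3 w 31.2 ff 48.8 F [-5.4  0.9 13. ] M [ 0.28  2.07 -0.19] t 48.1 q [-0.46  0.99  0.83  1.09 -0.5   1.92  0.32]
tcp_pos: [639.1, 7.4, 88.7]
wrist_force: [0.8, -0.9, -0.1]
tcp_pos: [647.5, 7.2, 91.8]
wrist_force: [-6.4, 1.1, 6.0]
width: 31.8
finger_force: 48.7
tilt -34.9 grasp pt stand x -16.6 y 2.8 z 107.4 w 31.8 ff 48.7 F [-6.4  1.1  6. ] M [0.06 0.91 0.08] t 50.1 q [-1.12  0.17  1.12  2.19 -0.49  0.29  0.4 ]
topw [  140.2   187.7 13701. ] lean 0.0749
topr [  101.8   189.  39469. ] lean 0.0751
sidew [  238.3   243.4 12080. ] lean 0.0734
sider [  225.1   286.  57206. ] lean 0.0750
```

```bash

python3 -m inch '[[0,-0.06,0,1,0,0,0.2],[0,-0.06,0,1,0,0,0.2],[0,-0.06,0,1,0,0,0.2],[0,-0.06,0,1,0,0,0.2],[0,-0.06,0,1,0,0,0.2],[0,-0.06,0,1,0,0,0.2],[0,-0.06,0,1,0,0,0.2],[0,-0.06,0,1,0,0,0.2],[0,-0.055,0,1,0,0,0.2],[0,-0.055,0,1,0,0,0.2],[0,-0.055,0,1,0,0,0.2],[0,-0.055,0,1,0,0,0.2]]'|sed -n '4p'
python3 -m inch '[[0,-0.055,0,1,0,0,0.2],[0,-0.055,0,1,0,0,0.2],[0,0,0,0,0,0,0.2]]'|sed -n '2p;4,5p'
python3 -m inch '[[0,0,-0.06,0,0,0,1],[0,0,0,0,0,0,1],[0,0,0,0,0,0,1],[0,0.055,0,-1,0,0,1],[0,0.055,0,-1,0,0,1],[0,0.055,0,-1,0,0,1],[0,0.055,0,-1,0,0,1],[0,0.055,0,-1,0,0,1],[0,0.055,0,-1,0,0,1],[0,0.055,0,-1,0,0,1],[0,0.055,0,-1,0,0,1],[0,0.055,0,-1,0,0,1]]'|sed -n '4p'
python3 -m inch '[[0,0.055,0,-1,0,0,1],[0,0.055,0,-1,0,0,1],[0,0.055,0,-1,0,0,1],[0,0.055,0,-1,0,0,1],[0,0.055,0,-1,0,0,1],[0,0,0,0,0,0,0.2],[0,0,0,0,0,0,0.2],[0,0,0,0,0,0,0.2],[0,0,0,0,0,0,0.2],[0,0,0,0,0,0,0.2],[0,0,0,0,0,0,0.2],[0,0,0,0,0,0,0.2]]' 50|sed -n '2p;4,6p'
python3 -c "
from h import *
tilt(); lean()"
python3 -m inch '[[0,-0.06,0,1,0,0,0.2],[0,-0.06,0,1,0,0,0.2],[0,-0.06,0,1,0,0,0.2],[0,-0.06,0,1,0,0,0.2],[0,-0.06,0,1,0,0,0.2],[0,-0.06,0,1,0,0,0.2],[0,-0.06,0,1,0,0,0.2],[0,-0.06,0,1,0,0,0.2],[0,-0.055,0,1,0,0,0.2],[0,-0.055,0,1,0,0,0.2],[0,-0.055,0,1,0,0,0.2],[0,-0.055,0,1,0,0,0.2]]'|sed -n '4p'
python3 -m inch '[[0,-0.055,0,1,0,0,0.2],[0,-0.055,0,1,0,0,0.2],[0,0,0,0,0,0,0.2]]'|sed -n '2p;4,5p'
python3 -m inch '[[0,0,-0.06,0,0,0,1],[0,0,0,0,0,0,1],[0,0,0,0,0,0,1],[0,0.055,0,-1,0,0,1],[0,0.055,0,-1,0,0,1],[0,0.055,0,-1,0,0,1],[0,0.055,0,-1,0,0,1],[0,0.055,0,-1,0,0,1],[0,0.055,0,-1,0,0,1],[0,0.055,0,-1,0,0,1],[0,0.055,0,-1,0,0,1],[0,0.055,0,-1,0,0,1]]'|sed -n '4p'
python3 -m inch '[[0,0.055,0,-1,0,0,1],[0,0.055,0,-1,0,0,1],[0,0.055,0,-1,0,0,1],[0,0.055,0,-1,0,0,1],[0,0.055,0,-1,0,0,1],[0,0,0,0,0,0,0.2],[0,0,0,0,0,0,0.2],[0,0,0,0,0,0,0.2],[0,0,0,0,0,0,0.2],[0,0,0,0,0,0,0.2],[0,0,0,0,0,0,0.2],[0,0,0,0,0,0,0.2]]' 50|sed -n '2p;4,6p'
python3 -c "
from h import *
tilt(); lean()"
```

```text
wrist_force: [-5.2, -0.2, 8.8]
tcp_pos: [622.2, 5.8, 90.4]
wrist_force: [-5.9, 2.0, 15.4]
width: 31.3
wrist_force: [0.0, 0.5, 0.6]
tcp_pos: [647.7, 7.1, 91.4]
wrist_force: [-4.8, 1.5, 6.1]
width: 31.4
finger_force: 49.5
tilt -35.0 grasp pt stand x -16.6 y 3.0 z 106.9 w 31.4 ff 49.5 F [-4.8  1.5  6.1] M [0.08 0.71 0.04] t 53.5 q [-1.12  0.17  1.12  2.2  -0.5   0.29  0.41]
topw [  140.2   187.7 13694. ] lean 0.0749
topr [  101.8   189.  39545.5] lean 0.0751
sidew [  238.2   243.4 12084. ] lean 0.0734
sider [  225.1   286.  57207. ] lean 0.0750
wrist_force: [-5.5, 0.4, 9.8]
tcp_pos: [622.0, 5.8, 90.0]
wrist_force: [-6.9, 2.0, 15.4]
width: 31.3
wrist_force: [-0.2, 0.1, 0.3]
tcp_pos: [647.9, 7.1, 90.9]
wrist_force: [-4.5, 0.8, 6.5]
width: 31.1
finger_force: 53.7
tilt -35.0 grasp pt stand x -16.7 y 3.2 z 106.4 w 31.1 ff 53.7 F [-4.5  0.8  6.5] M [0.12 0.54 0.07] t 57.0 q [-1.11  0.17  1.12  2.2  -0.5   0.29  0.41]
topw [  140.4   187.7 13798. ] lean 0.0764
topr [  101.9   188.9 39628. ] lean 0.0769
sidew [  238.3   243.1 11938. ] lean 0.0754
sider [  225.2   285.6 57095. ] lean 0.0773
```

```bash
sed -i 's/(.075+d@g/(.075-d@g/' h.py
python3 -m inch '[[0,-0.055,-0.05,1,0,0,0.2],[0,-0.055,-0.05,1,0,0,0.2],[0,-0.055,0,1,0,0,0.2],[0,-0.055,0,1,0,0,0.2],[0,-0.055,0,1,0,0,0.2],[0,-0.055,0,1,0,0,0.2],[0,-0.055,0,1,0,0,0.2],[0,-0.055,0,1,0,0,0.2],[0,-0.055,0,1,0,0,0.2],[0,-0.055,0,1,0,0,0.2],[0,-0.055,0,1,0,0,0.2],[0,-0.055,0,1,0,0,0.2]]'|sed -n '4p'
python3 -m inch '[[0,-0.055,0,1,0,0,0.2],[0,-0.055,0,1,0,0,0.2],[0,0,0,0,0,0,0.2]]'|sed -n '2p;4,5p'
python3 -c "
from h import *
tilt(); lean()"
python3 -m inch '[[0,0,0,0,0,0,1],[0,0,0,0,0,0,1],[0,0,0,0,0,0,1],[0,0.055,0,-1,0,0,1],[0,0.055,0,-1,0,0,1],[0,0.055,0,-1,0,0,1],[0,0.055,0,-1,0,0,1],[0,0.055,0,-1,0,0,1],[0,0.055,0,-1,0,0,1],[0,0.055,0,-1,0,0,1],[0,0.055,0,-1,0,0,1],[0,0.055,0,-1,0,0,1]]'|sed -n '4p'
python3 -m inch '[[0,0.055,0,-1,0,0,1],[0,0.055,0,-1,0,0,1],[0,0.055,0,-1,0,0,1],[0,0.055,0,-1,0,0,1],[0,0.055,0,-1,0,0,1],[0,0,0,0,0,0,0.2],[0,0,0,0,0,0,0.2],[0,0,0,0,0,0,0.2],[0,0,0,0,0,0,0.2],[0,0,0,0,0,0,0.2],[0,0,0,0,0,0,0.2],[0,0,0,0,0,0,0.2]]' 50|sed -n '2p;4,6p'
python3 -c "
from h import *
tilt(); lean()"
```

```text
wrist_force: [-4.1, -1.7, 4.8]
tcp_pos: [621.9, 5.7, 90.3]
wrist_force: [-4.8, 0.8, 9.1]
width: 31.6
tilt 35.9 grasp pt stand x -17.4 y -0.8 z 105.7 w 31.6 ff 53.3 F [-4.8  0.8  9.1] M [-0.01  1.22 -0.24] t 58.4 q [-0.46  0.99  0.84  1.1  -0.51  1.91  0.32]
topw [  143.9   187.6 16447. ] lean 0.0453
topr [  106.8   188.  40809.5] lean 0.0248
sidew [  238.9   242.6 12351. ] lean 0.0686
sider [  225.7   282.2 55456. ] lean 0.0532
wrist_force: [-0.0, -0.3, 1.0]
tcp_pos: [646.8, 7.0, 91.9]
wrist_force: [0.4, 0.6, 4.6]
width: 31.6
finger_force: 53.4
tilt -35.1 grasp pt stand x -16.7 y 2.1 z 107.4 w 31.6 ff 53.4 F [0.4 0.6 4.6] M [ 0.1  -0.13  0.05] t 60.6 q [-1.13  0.16  1.13  2.2  -0.49  0.28  0.4 ]
topw [  141.8   187.7 15203. ] lean 0.0624
topr [  103.7   188.6 39579.5] lean 0.0552
sidew [  238.5   242.4 12908. ] lean 0.0686
sider [  225.8   282.3 56073. ] lean 0.0537
```

```bash

python3 -m inch '[[0,-0.055,-0.05,1,0,0,0.2],[0,-0.055,0,1,0,0,0.2],[0,-0.055,0,1,0,0,0.2],[0,-0.055,0,1,0,0,0.2],[0,-0.055,0,1,0,0,0.2],[0,-0.055,0,1,0,0,0.2],[0,-0.055,0,1,0,0,0.2],[0,-0.055,0,1,0,0,0.2],[0,-0.055,0,1,0,0,0.2],[0,-0.055,0,1,0,0,0.2],[0,-0.055,0,1,0,0,0.2],[0,-0.055,0,1,0,0,0.2]]'|sed -n '4p'
python3 -m inch '[[0,-0.055,0,1,0,0,0.2],[0,-0.055,0,1,0,0,0.2],[0,0,0,0,0,0,0.2]]'|sed -n '2p;4,5p'
python3 -m inch '[[0,0,0,0,0,0,1],[0,0,0,0,0,0,1],[0,0,0,0,0,0,1],[0,0.055,0,-1,0,0,1],[0,0.055,0,-1,0,0,1],[0,0.055,0,-1,0,0,1],[0,0.055,0,-1,0,0,1],[0,0.055,0,-1,0,0,1],[0,0.055,0,-1,0,0,1],[0,0.055,0,-1,0,0,1],[0,0.055,0,-1,0,0,1],[0,0.055,0,-1,0,0,1]]'|sed -n '4p'
python3 -m inch '[[0,0.055,0,-1,0,0,1],[0,0.055,0,-1,0,0,1],[0,0.055,0,-1,0,0,1],[0,0.055,0,-1,0,0,1],[0,0.055,0,-1,0,0,1],[0,0,0,0,0,0,0.2],[0,0,0,0,0,0,0.2],[0,0,0,0,0,0,0.2],[0,0,0,0,0,0,0.2],[0,0,0,0,0,0,0.2],[0,0,0,0,0,0,0.2],[0,0,0,0,0,0,0.2]]' 50|sed -n '2p;4,6p'
python3 -c "
from h import *
tilt(); lean()"
python3 -m inch '[[0,-0.055,-0.05,1,0,0,0.2],[0,-0.055,0,1,0,0,0.2],[0,-0.055,0,1,0,0,0.2],[0,-0.055,0,1,0,0,0.2],[0,-0.055,0,1,0,0,0.2],[0,-0.055,0,1,0,0,0.2],[0,-0.055,0,1,0,0,0.2],[0,-0.055,0,1,0,0,0.2],[0,-0.055,0,1,0,0,0.2],[0,-0.055,0,1,0,0,0.2],[0,-0.055,0,1,0,0,0.2],[0,-0.055,0,1,0,0,0.2]]'|sed -n '4p'
python3 -m inch '[[0,-0.055,0,1,0,0,0.2],[0,-0.055,0,1,0,0,0.2],[0,0,0,0,0,0,0.2]]'|sed -n '2p;4,5p'
python3 -m inch '[[0,0,0,0,0,0,1],[0,0,0,0,0,0,1],[0,0,0,0,0,0,1],[0,0.055,0,-1,0,0,1],[0,0.055,0,-1,0,0,1],[0,0.055,0,-1,0,0,1],[0,0.055,0,-1,0,0,1],[0,0.055,0,-1,0,0,1],[0,0.055,0,-1,0,0,1],[0,0.055,0,-1,0,0,1],[0,0.055,0,-1,0,0,1],[0,0.055,0,-1,0,0,1]]'|sed -n '4p'
python3 -m inch '[[0,0.055,0,-1,0,0,1],[0,0.055,0,-1,0,0,1],[0,0.055,0,-1,0,0,1],[0,0.055,0,-1,0,0,1],[0,0.055,0,-1,0,0,1],[0,0,0,0,0,0,0.2],[0,0,0,0,0,0,0.2],[0,0,0,0,0,0,0.2],[0,0,0,0,0,0,0.2],[0,0,0,0,0,0,0.2],[0,0,0,0,0,0,0.2],[0,0,0,0,0,0,0.2]]' 50|sed -n '2p;4,6p'
python3 -c "
from h import *
tilt(); lean()
cv2.imwrite('pics/f.png',cv2.resize(grab_frame('side')[200:330,190:320],(600,600)))"
```

```text
wrist_force: [3.2, -1.4, 7.1]
tcp_pos: [622.2, 5.6, 91.1]
wrist_force: [3.7, 1.1, 14.0]
width: 31.5
wrist_force: [-0.2, 0.0, 0.3]
tcp_pos: [646.7, 7.1, 91.9]
wrist_force: [4.8, 1.3, 3.4]
width: 31.4
finger_force: 54.2
tilt -35.2 grasp pt stand x -16.6 y 1.9 z 107.4 w 31.4 ff 54.2 F [4.8 1.3 3.4] M [ 0.25 -0.72  0.19] t 64.1 q [-1.13  0.16  1.13  2.2  -0.49  0.28  0.4 ]
topw [  142.7   187.7 15790. ] lean 0.0551
topr [  105.1   188.2 40390. ] lean 0.0417
sidew [  238.7   241.9 13733. ] lean 0.0639
sider [  226.2   280.  55245.5] lean 0.0399
wrist_force: [4.6, -0.5, 8.4]
tcp_pos: [621.9, 5.7, 90.8]
wrist_force: [4.7, 1.9, 14.9]
width: 31.3
wrist_force: [-0.0, 0.4, 1.2]
tcp_pos: [646.7, 7.1, 92.0]
wrist_force: [2.7, 0.9, 4.9]
width: 31.5
finger_force: 54.5
tilt -35.3 grasp pt stand x -16.6 y 1.9 z 107.5 w 31.5 ff 54.5 F [2.7 0.9 4.9] M [ 0.16 -0.4   0.12] t 67.5 q [-1.13  0.16  1.13  2.2  -0.48  0.28  0.4 ]
topw [  144.1   187.6 16641. ] lean 0.0442
topr [  107.1   188.  41061.5] lean 0.0223
sidew [  239.    241.3 14552. ] lean 0.0585
sider [  226.8   276.7 54425. ] lean 0.0211
```

Red-camera tracking agrees in both views: lean ≈ 0.022. One more stroke, then withdraw and measure.

```bash

python3 -m inch '[[0,-0.055,-0.05,1,0,0,0.2],[0,-0.055,0,1,0,0,0.2],[0,-0.055,0,1,0,0,0.2],[0,-0.055,0,1,0,0,0.2],[0,-0.055,0,1,0,0,0.2],[0,-0.055,0,1,0,0,0.2],[0,-0.055,0,1,0,0,0.2],[0,-0.055,0,1,0,0,0.2],[0,-0.055,0,1,0,0,0.2],[0,-0.055,0,1,0,0,0.2],[0,-0.055,0,1,0,0,0.2],[0,-0.055,0,1,0,0,0.2]]'|sed -n '4p'
python3 -m inch '[[0,-0.055,0,1,0,0,0.2],[0,-0.055,0,1,0,0,0.2],[0,0,0,0,0,0,0.2]]'|sed -n '2p;4,5p'
python3 -c "
from h import *
lean()"
python3 -m inch '[[0,0,0,0,0,0,1],[0,0,0,0,0,0,1],[0,0,0,0,0,0,1],[0,0.055,0,-1,0,0,1],[0,0.055,0,-1,0,0,1],[0,0.055,0,-1,0,0,1],[0,0.055,0,-1,0,0,1],[0,0.055,0,-1,0,0,1],[0,0.055,0,-1,0,0,1],[0,0.055,0,-1,0,0,1],[0,0,0,0,0,0,1]]'|sed -n '4p'
python3 -c "
from h import *
tilt();lean()"
```

```text
wrist_force: [3.7, 0.2, 11.1]
tcp_pos: [622.2, 5.7, 90.7]
wrist_force: [4.3, 1.7, 17.6]
width: 31.3
topw [  148.5   187.3 18612. ] lean 0.0088
topr [  113.8   186.8 43029. ] lean -0.0433
sidew [  239.3   241.6 13637. ] lean 0.0601
sider [  227.9   272.8 44040. ] lean -0.0021
wrist_force: [-0.1, -1.3, 0.3]
tilt 0.2 grasp pt stand x -16.7 y -6.5 z 103.2 w 85.2 ff 0.0 F [-0.1 -1.3  0.3] M [-0.04  0.03 -0.02] t 70.2 q [-0.8   0.57  1.    1.7  -0.51  1.16  0.35]
topw [  145.6   187.5 17669. ] lean 0.0314
topr [  109.3   187.5 41304. ] lean 0.0008
sidew [  238.9   240.5 15491. ] lean 0.0518
sider [  227.6   273.9 50600. ] lean 0.0041
```

```bash

python3 -m inch '[[0,0.2,-0.3,0,0,0,1],[0,0,-1,0,0,0,1],[0,0,-1,0,0,0,1],[0,0,-1,0,0,0,1],[0.2,-1,-0.8,0,0,0,1],[0.2,-1,0,0,0,0,1],[0.1,-1,0,0,0,0,1],[0,-1,0,0,0,0,1],[0,-1,0,0,0,0,1],[0,-0.3,0,0,0,0,1],[0,0,0,0,0,0,1],[0,0,0,0,0,0,1]]'|sed -n '2p;4p'
python3 -c "
from h import *
np.set_printoptions(precision=1,suppress=True)
tilt();lean()
f=grab_frame('side');g=grab_frame('top')
for n in ('mast_top','eye','hook_bow'):
  a=spot_point('top',n)[:1];b=spot_point('side',n)[:1]; print(n,[x['at'] for x in a+b]); 
  if a and b: x,e=tri(a[0]['at'],b[0]['at']); q=x-PL; print(q@SX-250,q@SY,x[2],e[0])
for th in (0,.075): print(proj('top',mp(th)),proj('side',mp(th)))
a=cv2.resize(f[190:320,195:310],(480,560),interpolation=2);b=cv2.resize(g[165:245,90:220],(320,197),interpolation=2);d=cv2.resize(g[180:240,290:370],(320,240),interpolation=2)
cv2.imwrite('pics/s7.png',np.hstack([a,np.vstack([b,d,np.zeros((123,320,3),np.uint8)])]))"
```

```text
tcp_pos: [484.2, 18.9, 210.6]
wrist_force: [-0.1, 0.8, -0.4]
tilt -0.0 grasp pt stand x -1.6 y -149.4 z 229.6 w 85.2 ff 0.0 F [-0.1  0.8 -0.4] M [-0. -0.  0.] t 71.3 q [-1.3 -0.1  1.1  1.9  0.1  1.3 -0.2]
topw [  145.6   187.5 17718. ] lean 0.0315
topr [  109.3   187.5 41401.5] lean 0.0007
sidew [  239.2   240.6 15733. ] lean 0.0519
sider [  227.6   273.9 50475. ] lean 0.0041
mast_top [[153.5, 184.9], [241.7, 233.9]]
178.68366485491072 -0.6324351216585419 314.73967383848793 3.0175624216360926
eye [[197.3, 206.1], [246.5, 287.3]]
125.28608356530134 3.564884102234726 102.04818124375721 3.3496200077064984
hook_bow [[195.5, 205.9], [249.6, 289.5]]
129.78291440323835 -0.17127611187666497 102.30160844954173 0.8474442285681825
[156.2 186.8] [240.4 234.7]
[146.9 187.3] [238.  243.4]
```

View pics/s7.png

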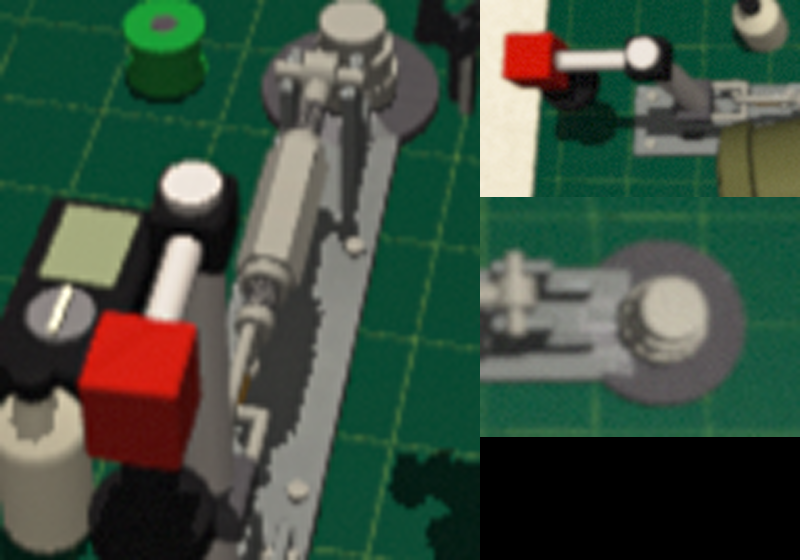

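The side and top crops show the mast upright (cap at about (156.2,187.4) in the top view), the hook on the eye, the discs stacked, and the meter and bottle undisturbed. My red box clipped slightly, so I'll remeasure against the initial images.

```bash
cat > m.py <<'E'
from h import *
def cap(f,c0,r=10):
    h=cv2.cvtColor(f,cv2.COLOR_BGR2HSV); m=((h[...,2]>170)&(h[...,1]<60)).astype(np.uint8)
    return m
def red(f):
    f=f.astype(int); m=((f[...,2]-f[...,1]>70)).astype(np.uint8); n,l,s,c=cv2.connectedComponentsWithStats(m); i=1+np.argmax(s[1:,4]); return c[i],s[i,4]
def tm(a,b,c0,w,hh,sr=16):
    x,y=map(int,c0); T=a[y-hh:y+hh+1,x-w:x+w+1]; S=b[y-hh-sr:y+hh+sr+1,x-w-sr:x+w+sr+1]
    T=cv2.resize(T,None,fx=8,fy=8,interpolation=2);S=cv2.resize(S,None,fx=8,fy=8,interpolation=2)
    r=cv2.matchTemplate(S,T,cv2.TM_CCOEFF_NORMED); _,v,_,p=cv2.minMaxLoc(r); return np.array(p)/8-sr,v
for c,cc in(("top",(146,187)),("side",(238,243))):
    a=cv2.imread(f"pics/{c}0.png"); b=grab_frame(c)
    g=(proj(c,mp(0))-proj(c,mp(.075)))/.075; d,v=tm(a,b,cc,6,6); print(c,"cap",d,round(v,3),"lean %.4f"%(.075-d@g/(g@g)), g*.075)
    (p,n),(q,k)=red(a),red(b); 
    for x in (115,125,135):
        g=(proj(c,mp(0,x))-proj(c,mp(.075,x)))/.075; d=q-p; print("  red",d,n,k,"lean %.4f"%(.075-d@g/(g@g)))
    d,v=tm(a,b,p,10,10); print("  redtm",d,round(v,3),"lean %.4f"%(.075-d@g/(g@g)))
E
python3 m.py
```

```text
top cap [ 9.625 -0.5  ] 0.989 lean -0.0023 [ 9.33723977 -0.44888608]
  red [ 7.08107136 -1.61460415] 418 419 lean 0.0066
  red [ 7.08107136 -1.61460415] 418 419 lean 0.0048
  red [ 7.08107136 -1.61460415] 418 419 lean 0.0030
  redtm [ 7.375 -1.375] 0.881 lean 0.0006
side cap [ 2.5   -8.875] 0.98 lean -0.0015 [ 2.43283211 -8.70040676]
  red [ 2.08675971 -8.38229887] 521 664 lean 0.0238
  red [ 2.08675971 -8.38229887] 521 664 lean 0.0255
  red [ 2.08675971 -8.38229887] 521 664 lean 0.0270
  redtm [  2.625 -12.625] 0.943 lean 0.0033
```

The mast is plumb within about 0.003 rad by cap tracking in both views. Handing in.

```bash
python3 -c "
from plant import *
print(sign_off())"
```

```text
the job is handed in; nothing more can be done
None
```

I handed the job in at about 72 s of robot time: the reel is in the tray, discs 60, 52 and 44 are stacked centred on the plate to about 2 mm, the hook is over the eye with the stay on its stop (the shut gate was not seen directly), the mast is plumb to about 0.003 rad, and the bystanders were not touched.

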